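# Load two instrument cassettes onto the sloping cooling shelf

## Robot

A 6-joint arm with a two-finger parallel gripper is mounted at the origin on the work surface. World frame = base frame: x ahead of the robot, y to its left, z up, the work surface at z = 0. Lengths are in m, angles in degrees, forces in N, time in s.
With the tool pointing down it reaches from about 0.35 to 0.875 m from the base axis. Payload 4.2 kg.
Tool frame: the origin (TCP) lies midway between the tips of the shut fingers; the grasp point (between the pads) lies 19 mm behind it; z points along the fingers, y is the direction in which the jaws open and shut (so a half turn about z gives the same grasp; the last joint's range is limited). The gripper opens to 87 mm and grips with 3 to 60 N. Pads are 19 mm wide; open, the fingers measure 117 mm over their backs; the gripper's body (75 mm by 190 mm) begins 51 mm behind the grasp point.
Start: joints at [89.473, 22.042, 0.453, 0, -68.411, -14.817], TCP at [0.165, 0.603, 0.186] pointing down, gripper open.
Joint ranges: [-179.83, 179.83], [-69.29, 118.12], [-61.27, 80.66], [-181.25, 117.63], [-171.15, -9.14], [-177.46, 177.46]. Speed limits (degrees/s): [159.86, 159.86, 180, 180, 180, 180].

## Interface

Orientations are given as a 3x3 rotation matrix whose columns are the frame's x, y, z axes.
In Python, from station import r gives the robot as it stands.
- The arm moves only by the tool servo_tool, never from a script. Its arguments are lists of equal length, an entry for each row: "slide": the shift along the world's x, y, z in units of 60 mm (1.0 is 60 mm), a list of three; "twist": the turn, a rotation vector about the world's x, y, z in units of 6 degrees (1.0 is 6 degrees), a list of three; "gripper": the closure, from 0 (fully open) to 1 (shut). In form: {"slide": [[x, y, z], ...], "twist": [[wx, wy, wz], ...], "gripper": [gripper, ...]}. A call has 1 to 12 rows; each row shifts and turns the commanded pose from where the row before left it; what a row does not reach is not made up. A row lasts 1/8 s, in which the tool goes at most 62.5 mm and 10.7 degrees, less where a joint would pass 70% of its speed; a pose out of reach is approached as far as the arm can. A call is refused whole if a number of a shift passes 1 or a number of a turn 1, either way. A call with a gripper value outside its range is refused whole. The fingers move at their own pace and stop on an object; the grip force is fixed at half the most. Time passes only in rows, so rows that do not move let the fingers close. It gives the time, the measured TCP pose, the force and the opening at its end, in the units of the state.
- r.sense(): the state, without advancing time (a new reading comes with each control period).
- r.capture(name): name is "scene" or "top" or "wrist"; returns a dict with "image" (384x512x3 uint8, blue, green, red), "intrinsics" (3x3 intrinsics, pixels), "R" (3x3) and "t" (3): a world point X has camera coordinates R X + t. Camera axes: x right, y down, z forward; pixel columns grow to the right and rows downward; lengths in m; the calibration is good to about 2 mm. A picture is of the moment at which its call begins. There is no depth.
- r.finish_job(): hands the job in, once; it reports no verdict.
The state is a dict: "time_s": time; "joints": joint angles; "joint_velocities": joint speeds; "effort": joint torques, N m; "tcp_pos": TCP position; "ee_rot": TCP orientation; "wrist_force": force on the tool from outside, world axes, zero at the start; "moment": the same for the moment, N m; "gripper_width": opening from 0.0 (shut) to 1.0 (fully open).
Only numpy, scipy, OpenCV 4.12 (cv2) and the standard library are available. Lean on these libraries where they do the work, as an engineer would, in place of code of your own. Each camera call takes 0.05 s, during which the arm holds its last target.

## Task

Slide the black keeper aside and push the wide steel cassette down the sloping shelf until it lies flush against the backstop. Then bring the narrow cassette from the deck onto the middle of the wide one, lengthwise down the slope and also flush against the backstop. Finally slide the keeper back so that its post stands behind the middle of the stack, leaving everything else on the counter where it is.

Things in the scene. Friction and masses are not known exactly. Their poses are not given: they have to be found in the camera images.
- rack: Fixed white metal cooling rack. Origin on the counter below the middle of the lip, where the level deck ends and the sloping shelf begins; x level, from deck to shelf (downhill), y along the lip, z up. Deck: plate without rims, x -170 to 0 mm, y -160 to 160, top 85 mm above the counter. The shelf starts at x = 4, 5 mm below deck level, and falls 20 degrees; friction keeps items from sliding down it.
- shelf: The sloping shelf (fixed to the rack). Origin on its surface, midway along the foot of the backstop; x down the slope into the backstop, y along it (the rack's y), z normal to the shelf. Surface: x -165 mm (lip) to 0 (face of the backstop), y -160 to 160 mm. The backstop is a full-width plate at right angles to the shelf, 60 mm high, 6 mm thick.
- keeper (a joint): Place in m of the black sliding keeper along the rack's y: 0 = middle of the lip, travel -0.11 to 0.11; stays where left (about 1.5 N to slide). A bar 100 mm long (y), 8 mm thick, from 2 to 24 mm above the deck, centred 6 mm on the deck side of the lip, with an upright round post in its middle. Cassettes cannot pass under it.
- keeper_post (a point): Centre of the top of the keeper's post: round, 16 mm diameter, rising from the bar to 70 mm above the deck. At the end it stands behind the middle of the stack.
- wide_cassette: Loose flat closed steel box with dotted (perforated-looking) lid, the wider one: 120 mm (x) by 130 mm (y) by 20 mm thick, about 0.35 kg. Origin at the centre of its underside, z up through the lid. Starts on the deck with x roughly along the rack's x, on the left or right half, next to the narrow one.
- narrow_cassette: Loose flat closed steel box like the other but narrower: 120 mm (x) by 80 mm (y) by 20 mm thick, about 0.22 kg. Origin at the centre of its underside, z up through the lid. Starts on the deck with x roughly along the rack's x.
- bowl: Bystander: steel bowl, 90 mm across, 40 mm high, on the counter behind the deck. Origin at the centre of its underside.
- jar: Bystander: glass jar 56 mm across, 65 mm high, beyond the backstop. Origin at the centre of its underside.
- dish: Bystander: white open dish 110 x 80 x 35 mm, beyond the backstop. Origin at the centre of its underside.

How it is judged:
By the outcome, as a careful person would: the job done as asked, in the order asked, and still so for the second after the job is handed in, with the robot touching nothing.
It also fails if it takes over 67 s, if anything falls off the work surface, if the arm or the gripper's body presses on something with over 40 N, if the wrist force passes 120 N, or if a joint passes its speed limit or range.

## Working session

There is one attempt and no reset: what is moved stays moved. The work goes in short steps, Python scripts to look and compute and a tool call to move; the robot and the scene stay as the last step left them, time stands still between calls to the robot, and variables do not carry over. Pictures are saved under pics/ and viewed, and the job is handed in when it is done.

Besides the shell and the picture viewer there is one more tool, called after "Request:" as name(argument=value, ...) on one line, values as JSON. servo_tool: Moves the arm, as the interface text tells. Its arguments: {"type":"object","properties":{"slide":{"type":"array","items":{"type":"array","items":{"type":"number"}}},"twist":{"type":"array","items":{"type":"array","items":{"type":"number"}}},"gripper":{"type":"array","items":{"type":"number"}}},"required":["slide","twist","gripper"]}

```bash
ls; mkdir -p pics; python3 - <<'E'
from station import r
import cv2
print(r.sense())
for n in ["scene","top","wrist"]:
    c=r.capture(n); cv2.imwrite(f"pics/{n}0.png",c["image"]); print(n,c["intrinsics"],c["R"],c["t"])
E
```

```text
pics
{'time_s': 0.0, 'joints': array([ 8.94734090e+01,  2.20941940e+01,  3.80596901e-01, -2.90005074e-02,
       -6.84125618e+01, -1.48186494e+01]), 'joint_velocities': array([-0.05495038,  0.04707681,  0.06809551, -0.01434037,  0.036729  ,
        0.08975345]), 'effort': array([ 5.70744196e-04, -3.90671003e+01,  1.87408268e+01,  4.22003120e+00,
        1.10350270e-02, -1.90228438e-04]), 'tcp_pos': array([0.16517888, 0.60206918, 0.1848291 ]), 'ee_rot': array([[ 9.64299356e-01, -2.64814105e-01, -4.90867634e-04],
       [-2.64814538e-01, -9.64296859e-01, -2.19742373e-03],
       [ 1.08566682e-04,  2.24896318e-03, -9.99997465e-01]]), 'wrist_force': array([-0.12511488,  1.25439736, -0.09089923]), 'moment': array([ 0.00237406,  0.03189826, -0.02759938]), 'gripper_width': 0.9982206600372697}
scene [[453.13819622   0.         254.91158214]
 [  0.         453.13819622 185.20175832]
 [  0.           0.           1.        ]] [[ 0.8383309   0.54486669  0.01793293]
 [ 0.41804276 -0.62139011 -0.66265721]
 [-0.3499165   0.56302275 -0.7487081 ]] [-0.49159448 -0.14857729  1.36486506]
top [[441.1288135    0.         248.26654146]
 [  0.         441.1288135  190.95568873]
 [  0.           0.           1.        ]] [[ 0.07536943 -0.99714781  0.00396052]
 [-0.97229279 -0.07437101 -0.22162057]
 [ 0.22128302  0.01285263 -0.97512493]] [-0.0081493   0.59569562  1.00323746]
wrist [[337.67455063   0.         261.93197725]
 [  0.         337.67455063 187.17925684]
 [  0.           0.           1.        ]] [[-0.2637103  -0.96460123  0.00116136]
 [-0.9209042   0.25212197  0.29727088]
 [-0.28704066  0.07732389 -0.95479248]] [ 0.62430492 -0.03539935  0.39232958]
```

View pics/scene0.png

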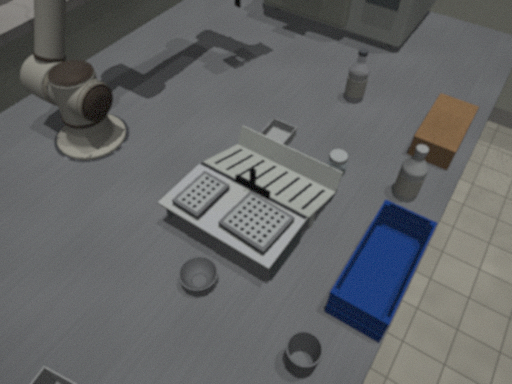

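View pics/top0.png

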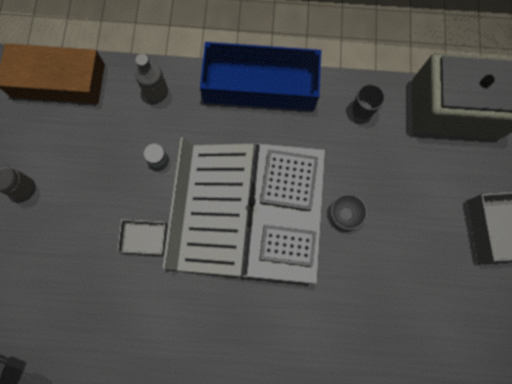

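View pics/wrist0.png

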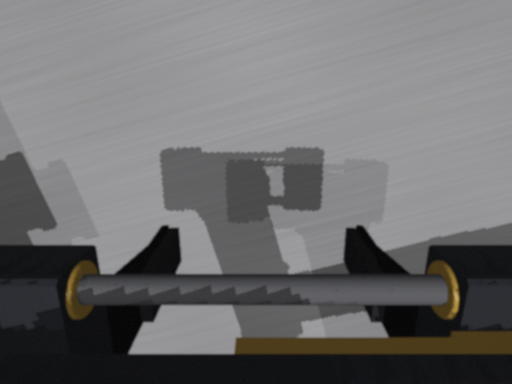

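```bash
python3 - <<'E'
import cv2
a=cv2.imread("pics/top0.png")[125:295,110:370]; cv2.imwrite("pics/topz.png",cv2.convertScaleAbs(cv2.resize(a,None,fx=3,fy=3,interpolation=cv2.INTER_CUBIC),alpha=1.3))
a=cv2.imread("pics/scene0.png")[115:285,145:365]; cv2.imwrite("pics/scenez.png",cv2.convertScaleAbs(cv2.resize(a,None,fx=3.5,fy=3.5,interpolation=cv2.INTER_CUBIC),alpha=1.2))
E
```

```text
(no output)
```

View pics/topz.png

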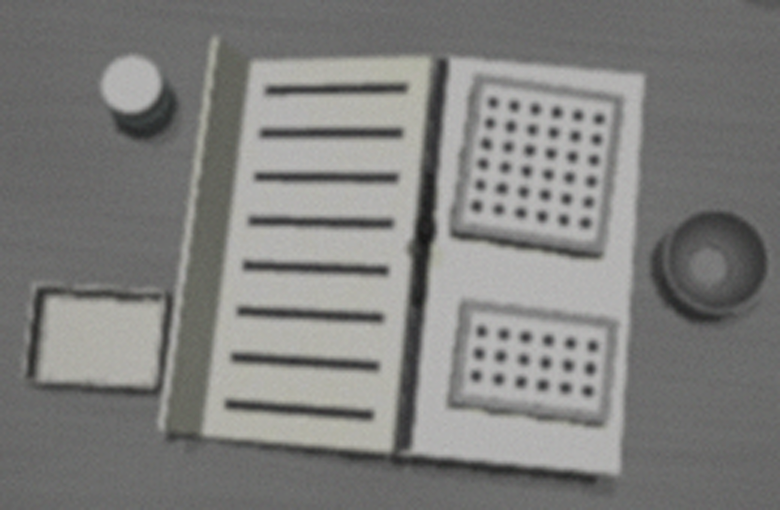

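View pics/scenez.png

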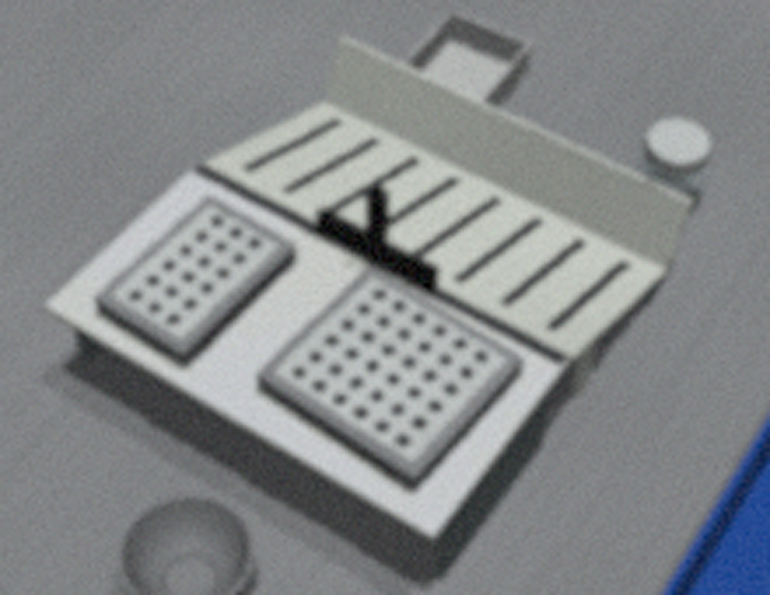

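```bash
cat > h.py <<'E'
import numpy as np, cv2
from scipy.optimize import least_squares
def cam(c): return (np.array(c["intrinsics"]),np.array(c["R"]),np.array(c["t"]))
def proj(c,X):
    K,R,t=c; p=(K@(R@np.atleast_2d(X).T+t[:,None])); return (p[:2]/p[2]).T
def ray(c,uv,z):
    K,R,t=c; d=R.T@np.linalg.inv(K)@np.array([uv[0],uv[1],1.]); C=-R.T@t
    return C+d*(z-C[2])/d[2]
c20,s20=np.cos(np.radians(20)),np.sin(np.radians(20))
def shelf2rack(p):
    p=np.atleast_2d(p).astype(float)
    # shelf origin: lip (x=.004,z=.080) + .165 down the slope
    o=np.array([.004+.165*c20,0,.080-.165*s20])
    return o+np.c_[p[:,0]*c20+p[:,2]*s20, p[:,1], -p[:,0]*s20+p[:,2]*c20]
def rack2w(q,p):
    p=np.atleast_2d(p); c,s=np.cos(q[2]),np.sin(q[2])
    return np.c_[q[0]+c*p[:,0]-s*p[:,1], q[1]+s*p[:,0]+c*p[:,1], p[:,2]]
E
cat > fit.py <<'E'
from h import *
from station import r
T=cam(r.capture("top"));S=cam(r.capture("scene"))
tz=lambda a:np.array(a)/3+np.array([110,125]); sz=lambda a:np.array(a)/3.5+np.array([145,115])
D=[(-.17,-.16,.085),(-.17,.16,.085)]
PT=np.array(D+[(0,.16,.085),(0,-.16,.085)]); 
uT=tz([(644,73),(619,472),(411,457),(447,57)])
PT2=shelf2rack([(0,-.16,0),(0,.16,0)]); uT2=tz([(249,60),(203,436)])
PS=np.array(D+[(0,.16,.085)]);uS=sz([(435,538),(48,304),(197,170)])
PS2=shelf2rack([(0,-.16,0),(0,.16,0),(0,-.16,.06),(0,.16,.06)]); uS2=sz([(664,270),(326,102),(692,202),(342,40)])
def f(q):
    return np.r_[(proj(T,rack2w(q,np.r_[PT,PT2]))-np.r_[uT,uT2]).ravel(),(proj(S,rack2w(q,np.r_[PS,PS2]))-np.r_[uS,uS2]).ravel()]
s=least_squares(f,[.5,.5-0.0,np.pi/2],loss='soft_l1'); q=s.x
print(q,np.degrees(q[2])); print(f(q).reshape(-1,2).round(1))
np.save("rack.npy",q)
def inrack(w): 
    c,s_=np.cos(q[2]),np.sin(q[2]); d=w[:2]-q[:2]; return np.array([c*d[0]+s_*d[1],-s_*d[0]+c*d[1]])
W_t=tz([(493,103),(600,119),(586,222),(477,206)]);W_s=sz([(379,294),(483,356),(403,440),(300,373)])
N_t=tz([(482,331),(593,346),(587,388),(476,375)]);N_s=sz([(218,220),(257,243),(173,321),(134,296)])
for nm,a,b in (("W",W_t,W_s),("N",N_t,N_s)):
    for c,u in ((T,a),(S,b)):
        P=np.array([ray(c,x,.105) for x in u]); R=np.array([inrack(x) for x in P])
        print(nm,P.mean(0).round(4),"rack",R.mean(0).round(4)); print(R.round(4).tolist())
for c,u in ((S,sz((377,187))),):
    w=ray(c,u,.155); print("post",w,inrack(w))
for u in ((330,225),(428,278)): print("bar",inrack(ray(S,sz(u),.1)))
w=ray(T,tz((424,225)),.155); print("post T",inrack(w))
E
python3 fit.py
```

```text
[0.55338777 0.03235689 1.55051862] 88.83817288961268
[[-0.1 -0.6]
 [ 0.2 -0.2]
 [-4.7 -2.5]
 [-3.8 -1.7]
 [ 0.5 -0.5]
 [-0.4 -0.9]
 [-1.2 -0. ]
 [-2.1  0.7]
 [-0.3 -2.3]
 [ 0.1  0. ]
 [-1.3  0. ]
 [-0.9  0.3]
 [-1.9 -0.8]]
W [ 0.6221 -0.0584  0.105 ] rack [-0.0894 -0.0705]
[[-0.0495, -0.1152], [-0.1347, -0.1102], [-0.1293, -0.0262], [-0.044, -0.0307]]
W [ 0.6252 -0.0552  0.105 ] rack [-0.0861 -0.0736]
[[-0.0414, -0.0333], [-0.0459, -0.1191], [-0.1313, -0.1129], [-0.126, -0.0289]]
N [ 0.4672 -0.0634  0.105 ] rack [-0.0975  0.0842]
[[-0.0561, 0.0661], [-0.141, 0.0694], [-0.1386, 0.1015], [-0.0544, 0.0998]]
N [ 0.4696 -0.0609  0.105 ] rack [-0.095   0.0818]
[[-0.0505, 0.0979], [-0.052, 0.0623], [-0.1395, 0.066], [-0.1378, 0.1012]]
post [0.55533842 0.03313425 0.155     ] [ 0.00081676 -0.00193448]
bar [-0.00531985  0.03325982]
bar [-0.00666322 -0.0505716 ]
post T [-0.0047613  -0.00137758]
```

```bash
sed -i 's/^PT=.*/PT=np.array(D)/; s/^uT=.*/uT=tz([(644,73),(619,472)])/' fit.py; python3 fit.py; cat >> h.py <<'E'
def rv(q,yawoff=0,tilt=0):
    """tool rotation: z down tilted so fingers normal to slope of 'tilt' deg; tool y = -rack y... """
    from scipy.spatial.transform import Rotation as Ro
    a=q[2]+np.radians(yawoff)
    X=np.array([np.cos(a),np.sin(a),0]);Y=np.array([-np.sin(a),np.cos(a),0])
    t=np.radians(tilt); z=-(np.sin(t)*X+np.cos(t)*np.array([0,0,1])); y=Y; x=np.cross(y,z)
    return np.c_[x,y,z]
def go(rackp,yawoff=0,tilt=0):
    """print slide units and twist units from now to TCP target in rack frame"""
    from scipy.spatial.transform import Rotation as Ro
    from station import r
    q=np.load("rack.npy"); s=r.sense()
    d=(rack2w(q,np.array(rackp))[0]-s["tcp_pos"])/.06
    R1=rv(q,yawoff,tilt); Rc=np.array(s["ee_rot"])
    best=min((Ro.from_matrix(M@Rc.T).as_rotvec(degrees=True)/6 for M in (R1,R1@np.diag([-1,-1,1]))),key=np.linalg.norm)
    print("slide",d.round(3),"twist",best.round(3),"t",s["time_s"])
E
python3 -c "
from h import *
q=np.load('rack.npy')
print('X',np.cos(q[2])/.06,np.sin(q[2])/.06)
from station import r
for n in ['wrist']:
    c=r.capture(n); R=np.array(c['R']);C=-R.T@c['t'];s=r.sense(); print(s['ee_rot'].T@(C-s['tcp_pos']))
go((-.006,-.002,.20))
"
```

```text
[0.55417179 0.03320028 1.55047419] 88.83562746847235
[[-0.4 -0.9]
 [-0.1 -0.6]
 [ 0.2 -0.8]
 [-0.7 -1.3]
 [-0.7 -0.1]
 [-1.7  0.6]
 [ 0.1 -2.4]
 [ 0.5 -0.1]
 [-0.9 -0. ]
 [-0.5  0.2]
 [-1.5 -0.9]]
W [ 0.6221 -0.0584  0.105 ] rack [-0.0902 -0.0698]
[[-0.0503, -0.1144], [-0.1356, -0.1094], [-0.1301, -0.0254], [-0.0448, -0.0299]]
W [ 0.6252 -0.0552  0.105 ] rack [-0.087  -0.0728]
[[-0.0422, -0.0325], [-0.0467, -0.1184], [-0.1321, -0.1122], [-0.1268, -0.0281]]
N [ 0.4672 -0.0634  0.105 ] rack [-0.0984  0.085 ]
[[-0.0569, 0.0669], [-0.1419, 0.0702], [-0.1395, 0.1023], [-0.0552, 0.1006]]
N [ 0.4696 -0.0609  0.105 ] rack [-0.0958  0.0826]
[[-0.0514, 0.0987], [-0.0529, 0.0631], [-0.1404, 0.0667], [-0.1387, 0.1019]]
post [0.55533842 0.03313425 0.155     ] [-4.23036343e-05 -1.16773727e-03]
bar [-0.00618047  0.0340263 ]
bar [-0.00752012 -0.04980519]
post T [-0.00562039 -0.00061109]
X 0.33867892700556446 16.663225208889788
[ 8.22576091e-02 -4.23766617e-05 -1.99313029e-01]
slide [ 6.512 -9.591  0.237] twist [ 2.0000e-03 -2.0000e-03 -1.2636e+01] t 0.4
```

Request:
servo_tool(slide=[[0.4, -0.6, 0.1], [0.4, -0.6, 0.1], [0.4, -0.6, 0.1], [0.4, -0.6, 0], [0.4, -0.6, 0], [0.4, -0.6, 0], [0.4, -0.6, 0], [0.4, -0.6, 0], [0.4, -0.6, 0], [0.4, -0.6, 0], [0.4, -0.6, 0], [0.4, -0.6, 0]], twist=[[0, 0, -0.8], [0, 0, -0.8], [0, 0, -0.8], [0, 0, -0.8], [0, 0, -0.8], [0, 0, -0.8], [0, 0, -0.8], [0, 0, -0.8], [0, 0, -0.8], [0, 0, -0.8], [0, 0, -0.8], [0, 0, -0.8]], gripper=[0, 0, 0, 0, 0, 0, 0, 0, 0, 0, 0, 0])

```text
time_s: 1.9
tcp_pos: [0.454, 0.1695, 0.2042]
ee_rot: [[0.291, -0.957, 0.001], [-0.957, -0.291, 0.0], [-0.0, -0.001, -1.0]]
wrist_force: [0.0, 0.4, -0.3]
gripper_width: 0.998
```

```bash
python3 -c "
from h import *
go((-.006,-.003,.20))"
```

```text
slide [ 1.717 -2.373 -0.071] twist [-0.004  0.006 -3.012] t 1.9
```

Request:
servo_tool(slide=[[0.43, -0.6, -0.02], [0.43, -0.6, -0.02], [0.43, -0.6, 0], [0.43, -0.57, 0], [0, 0, -0.4], [0, 0, -0.4], [0, 0, -0.4], [0, 0, 0], [0, 0, 0], [0, 0, 0], [0, 0, 0], [0, 0, 0]], twist=[[0, 0, -0.75], [0, 0, -0.75], [0, 0, -0.75], [0, 0, -0.75], [0, 0, 0], [0, 0, 0], [0, 0, 0], [0, 0, 0], [0, 0, 0], [0, 0, 0], [0, 0, 0], [0, 0, 0]], gripper=[0, 0, 0, 0, 0, 0, 0, 0.5, 0.8, 1, 1, 1])

```text
time_s: 3.4
tcp_pos: [0.5567, 0.0286, 0.13]
ee_rot: [[-0.016, -1.0, 0.001], [-1.0, 0.016, 0.0], [-0.0, -0.001, -1.0]]
wrist_force: [-0.4, -0.3, -0.0]
gripper_width: 0.517
```

```bash
python3 -c "
from h import *
go((-.006,.09,.128))
from station import r
c=r.capture('scene');cv2.imwrite('pics/s1.png',cv2.resize(c['image'][80:285,145:365],None,fx=2.8,fy=2.8))"
```

```text
slide [-1.544  0.007 -0.034] twist [-0.003  0.008 -0.037] t 3.4
```

View pics/s1.png

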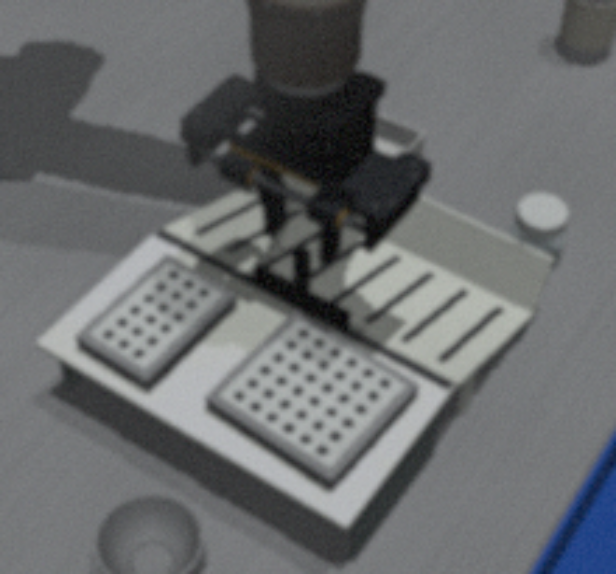

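The fingers (px ~ (275,205) and (330,235)) straddle the post (px 302,265) and are still closing. I'll finish closing, then slide.

Request:
servo_tool(slide=[[0, 0, 0], [0, 0, 0], [0, 0, 0], [0, 0, 0], [0, 0, 0]], twist=[[0, 0, 0], [0, 0, 0], [0, 0, 0], [0, 0, 0], [0, 0, 0]], gripper=[1, 1, 1, 1, 1])

```text
time_s: 4.08
tcp_pos: [0.5566, 0.0285, 0.1295]
ee_rot: [[-0.016, -1.0, 0.0], [-1.0, 0.016, 0.0], [-0.0, -0.0, -1.0]]
wrist_force: [-0.4, -1.2, -0.5]
gripper_width: 0.013
```

```bash
python3 -c "
from h import *
from station import r
c=r.capture('scene');cv2.imwrite('pics/s2.png',cv2.resize(c['image'][130:240,180:300],None,fx=5,fy=5,interpolation=2))
s=r.sense();print(proj(cam(c),s['tcp_pos'])-[180,130])
c=r.capture('wrist');cv2.imwrite('pics/w2.png',c['image']);print(proj(cam(c),s['tcp_pos']))
c=r.capture('top');cv2.imwrite('pics/t2.png',cv2.resize(c['image'][125:295,110:370],None,fx=3,fy=3))"
```

```text
[[71.93722588 47.09701917]]
[[262.20348564 216.88252228]]
```

View pics/s2.png

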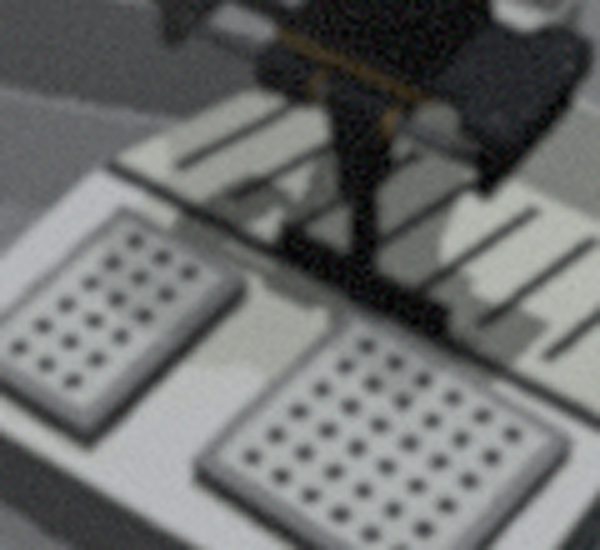

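View pics/w2.png

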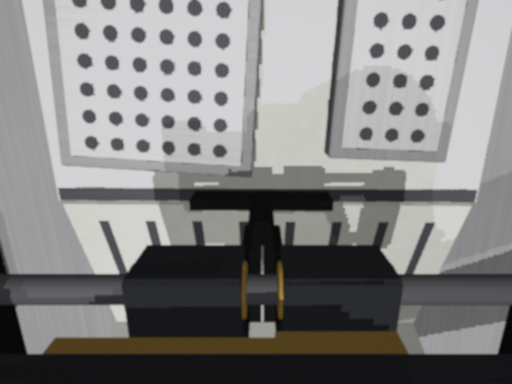

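View pics/t2.png

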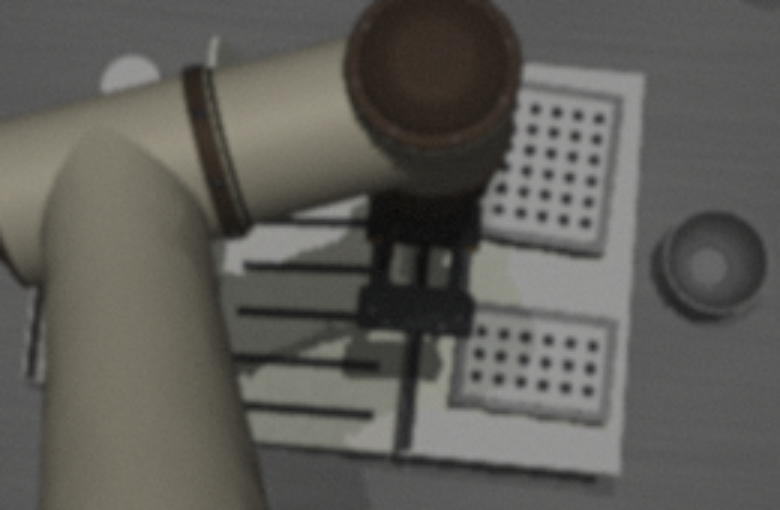

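```bash
python3 -c "
from h import *
from station import r
c=r.capture('wrist');W=cam(c);q=np.load('rack.npy')
im=c['image'];cv2.imwrite('pics/w3.png',cv2.convertScaleAbs(cv2.resize(im[150:300,150:400],None,fx=3,fy=3),alpha=2))
def inr(w): 
    a,s=np.cos(q[2]),np.sin(q[2]);d=w[:2]-q[:2];return (np.array([a*d[0]+s*d[1],-s*d[0]+a*d[1]])*1e3).round(1)
print('tcp',inr(r.sense()['tcp_pos']))
for u,z in (((60,189),.085),((475,190),.085),((60,200),.08),((475,201),.08),((190,193),.109),((331,195),.109),((190,207),.109),((331,209),.109),((261,228),.155)):
  print(u,z,inr(ray(W,u,z)))
for p in ((-.006,0,.109),(-.006,0,.155),(-.006,-.008,.155)): print(proj(W,rack2w(q,np.array(p))))
S=cam(r.capture('scene'));print(proj(S,rack2w(q,np.array([(-.006,0,.109),(-.006,0,.155)])))-[180,130])
"
```

```text
tcp [-4.6 -2.5]
(60, 189) 0.085 [  -8.3 -155.8]
(475, 190) 0.085 [ -9.1 159. ]
(60, 200) 0.08 [   2.3 -160.5]
(475, 201) 0.08 [  1.5 164.1]
(190, 193) 0.109 [-13.6 -52.1]
(331, 195) 0.109 [-12.6  44.8]
(190, 207) 0.109 [ -3.3 -52.7]
(331, 209) 0.109 [-2.3 45.5]
(261, 228) 0.155 [-8.4 -3.2]
[[265.78141806 203.72998289]]
[[266.65993842 231.90739371]]
[[252.44923322 231.84237179]]
[[70.6696003  52.70240268]
 [70.88235636 39.71606917]]
```

View pics/w3.png

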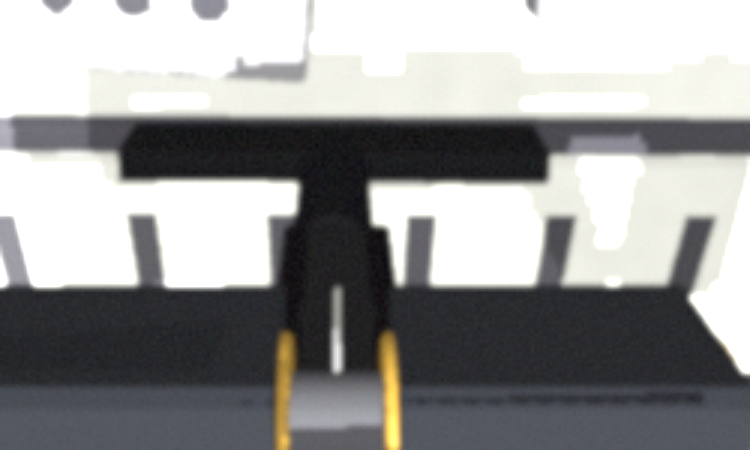

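Request:
servo_tool(slide=[[-0.2, 0, 0], [-0.2, 0, 0], [0, 0, 0]], twist=[[0, 0, 0], [0, 0, 0], [0, 0, 0]], gripper=[1, 1, 1])

```text
time_s: 4.7
tcp_pos: [0.5314, 0.0284, 0.1299]
ee_rot: [[-0.016, -1.0, -0.0], [-1.0, 0.016, 0.0], [-0.0, 0.0, -1.0]]
wrist_force: [-0.2, 0.2, -0.1]
gripper_width: 0.005
```

```bash
python3 -c "
from h import *
from station import r
c=r.capture('wrist');
im=c['image'];cv2.imwrite('pics/w4.png',cv2.convertScaleAbs(cv2.resize(im[150:300,150:400],None,fx=3,fy=3),alpha=3,beta=20))
print(r.sense()['wrist_force'],r.sense()['gripper_width'])"
```

```text
[ 0.40953914 -1.09354775  0.42729273] 0.005933232406607972
```

View pics/w4.png

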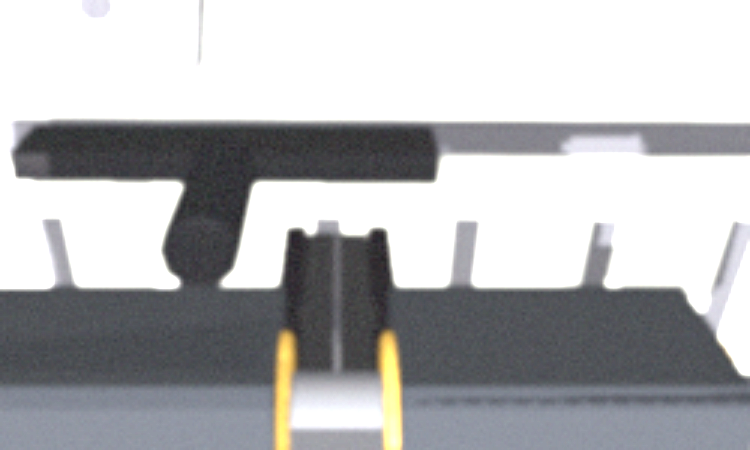

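```bash
python3 -c "
from h import *
from station import r
c=r.capture('wrist');W=cam(c);q=np.load('rack.npy');s=r.sense()
def inr(w): 
    a,s=np.cos(q[2]),np.sin(q[2]);d=w[:2]-q[:2];return (np.array([a*d[0]+s*d[1],-s*d[0]+a*d[1]])*1e3).round(1)
print('post',inr(ray(W,(216.7,235),.155)),'tcp',inr(s['tcp_pos']))
print('tip',inr(ray(W,(262,227),s['tcp_pos'][2])))
for off in ((0,0,0),(.0095,0,0),(-.0095,0,0),(0,0,-.019),(.0095,.004,-.019)): print(off,proj(W,s['tcp_pos']+s['ee_rot']@np.array(off)))
R=np.array(c['R']);print((R@s['ee_rot']).round(4), (s['ee_rot'].T@(-R.T@c['t']-s['tcp_pos'])).round(4))
cv2.imwrite('pics/w5.png',cv2.convertScaleAbs(cv2.resize(c['image'],None,fx=1.5,fy=1.5),alpha=2.5,beta=10))
c=r.capture('scene');print(proj(cam(c),s['tcp_pos'])-[180,130])
cv2.imwrite('pics/s5.png',cv2.convertScaleAbs(cv2.resize(c['image'][130:240,180:300],None,fx=5,fy=5,interpolation=2),alpha=2,beta=10))
"
```

```text
post [-4.2 -3.8] tcp [-5.1 21.5]
tip [ 1.9 21.8]
(0, 0, 0) [[261.58585332 216.89371684]]
(0.0095, 0, 0) [[261.59959515 202.84930562]]
(-0.0095, 0, 0) [[261.57246898 230.57276678]]
(0, 0, -0.019) [[261.55312581 229.35379475]]
(0.0095, 0.004, -0.019) [[268.53353953 214.18565675]]
[[ 1.200e-03  1.000e+00  0.000e+00]
 [-9.545e-01  1.200e-03 -2.981e-01]
 [-2.981e-01  3.000e-04  9.545e-01]] [ 8.210e-02  1.000e-04 -1.995e-01]
[[63.66188918 42.89970137]]
```

View pics/s5.png

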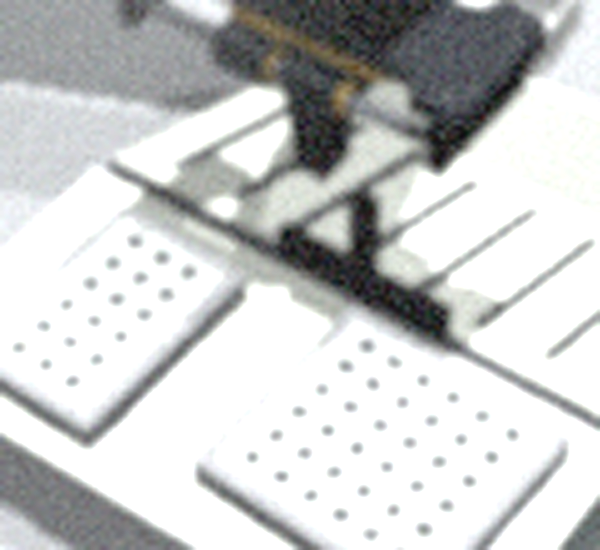

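View pics/w5.png

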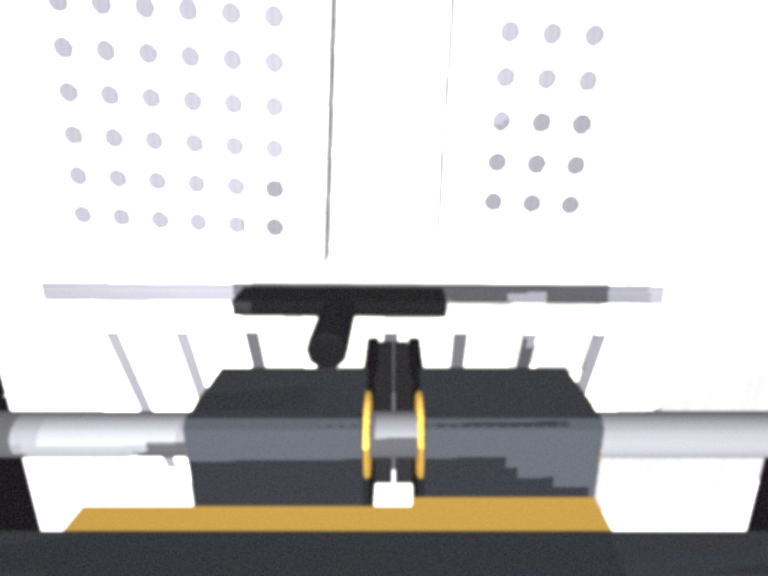

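Request:
servo_tool(slide=[[0, 0, 0.3], [0, -0.5, 0], [0, -0.5, 0], [0, 0, -0.3], [0, 0, -0.3], [0, 0, -0.2], [0, 0, 0]], twist=[[0, 0, 0], [0, 0, 0], [0, 0, 0], [0, 0, 0], [0, 0, 0], [0, 0, 0], [0, 0, 0]], gripper=[1, 1, 1, 1, 1, 1, 1])

```text
time_s: 5.72
tcp_pos: [0.5322, -0.0316, 0.0987]
ee_rot: [[-0.016, -1.0, -0.002], [-1.0, 0.016, -0.0], [0.001, 0.002, -1.0]]
wrist_force: [0.1, -0.1, 0.2]
gripper_width: 0.006
```

```bash
python3 -c "
from h import *
from station import r
c=r.capture('scene');s=r.sense();print(s['tcp_pos'],proj(cam(c),s['tcp_pos'])-[180,130])
cv2.imwrite('pics/s6.png',cv2.convertScaleAbs(cv2.resize(c['image'][130:240,180:300],None,fx=5,fy=5,interpolation=2),alpha=2,beta=10))
"
```

```text
[ 0.5327811  -0.03146925  0.09951416] [[49.75204047 66.78202581]]
```

View pics/s6.png

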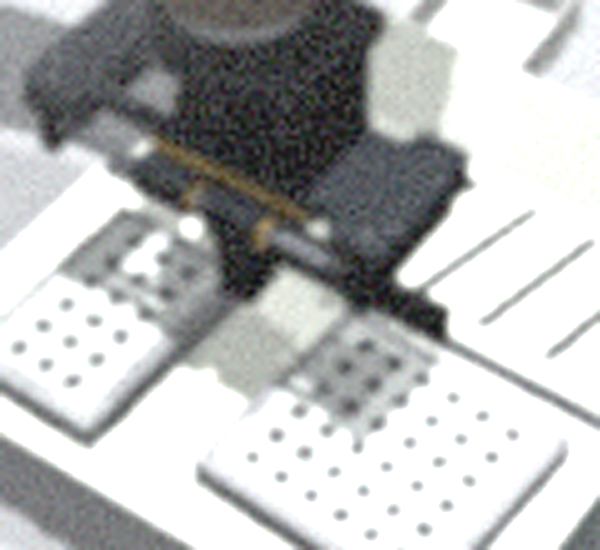

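Request:
servo_tool(slide=[[0, 0, -0.05], [0, 0, -0.05], [0, 0, -0.05], [0, 0, -0.05], [0, 0, 0]], twist=[[0, 0, 0], [0, 0, 0], [0, 0, 0], [0, 0, 0], [0, 0, 0]], gripper=[1, 1, 1, 1, 1])

```text
time_s: 6.4
tcp_pos: [0.5323, -0.0315, 0.0873]
ee_rot: [[-0.016, -1.0, -0.001], [-1.0, 0.016, -0.0], [0.0, 0.001, -1.0]]
wrist_force: [-0.3, -0.7, 1.0]
gripper_width: 0.003
```

Request:
servo_tool(slide=[[0, 0, -0.04], [0, 0, -0.04], [0, 0, 0]], twist=[[0, 0, 0], [0, 0, 0], [0, 0, 0]], gripper=[1, 1, 1])

```text
time_s: 6.78
tcp_pos: [0.5324, -0.0315, 0.0825]
ee_rot: [[-0.017, -1.0, -0.0], [-1.0, 0.017, -0.0], [0.0, 0.0, -1.0]]
wrist_force: [-1.1, 0.2, 0.8]
gripper_width: 0.008
```

Request:
servo_tool(slide=[[0, 0, -0.05], [0, 0, -0.05], [0, 0, -0.05], [0, 0, 0]], twist=[[0, 0, 0], [0, 0, 0], [0, 0, 0], [0, 0, 0]], gripper=[1, 1, 1, 1])

```text
time_s: 7.28
tcp_pos: [0.5323, -0.0316, 0.0734]
ee_rot: [[-0.017, -1.0, -0.001], [-1.0, 0.017, -0.0], [0.0, 0.001, -1.0]]
wrist_force: [0.4, -0.4, -0.3]
gripper_width: 0.007
```

Request:
servo_tool(slide=[[0, 0, -0.04], [0, 0, 0], [0, 0, -0.04], [0, 0, 0]], twist=[[0, 0, 0], [0, 0, 0], [0, 0, 0], [0, 0, 0]], gripper=[1, 1, 1, 1])

```text
time_s: 7.78
tcp_pos: [0.5324, -0.0315, 0.0688]
ee_rot: [[-0.017, -1.0, -0.0], [-1.0, 0.017, -0.0], [0.0, 0.0, -1.0]]
wrist_force: [0.2, 0.1, -0.1]
gripper_width: 0.009
```

Request:
servo_tool(slide=[[0, 0, -0.03], [0, 0, 0], [0, 0, -0.03], [0, 0, 0]], twist=[[0, 0, 0], [0, 0, 0], [0, 0, 0], [0, 0, 0]], gripper=[1, 1, 1, 1])

```text
time_s: 8.28
tcp_pos: [0.5324, -0.0315, 0.0652]
ee_rot: [[-0.016, -1.0, -0.0], [-1.0, 0.016, -0.0], [0.0, 0.0, -1.0]]
wrist_force: [0.7, -0.1, -0.1]
gripper_width: 0.004
```

Request:
servo_tool(slide=[[0, 0, -0.03], [0, 0, 0], [0, 0, -0.02], [0, 0, 0]], twist=[[0, 0, 0], [0, 0, 0], [0, 0, 0], [0, 0, 0]], gripper=[1, 1, 1, 1])

```text
time_s: 8.78
tcp_pos: [0.5325, -0.0315, 0.0623]
ee_rot: [[-0.016, -1.0, -0.0], [-1.0, 0.016, -0.0], [0.0, 0.0, -1.0]]
wrist_force: [-0.9, -0.8, 0.4]
gripper_width: 0.005
```

```bash
python3 -c "
from h import *
from station import r
c=r.capture('scene');s=r.sense();print(s['tcp_pos'],s['wrist_force'],proj(cam(c),s['tcp_pos'])-[180,130])
cv2.imwrite('pics/s7.png',cv2.convertScaleAbs(cv2.resize(c['image'][130:240,180:300],None,fx=5,fy=5,interpolation=2),alpha=2,beta=10))
"
```

```text
[ 0.53253353 -0.03148961  0.06231561] [0.16897942 0.40950793 0.70552845] [[50.02243122 76.4803375 ]]
```

View pics/s7.png

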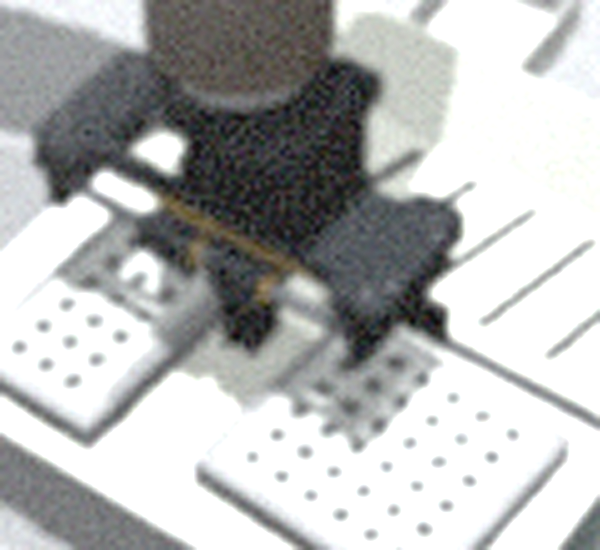

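Request:
servo_tool(slide=[[0, 0, -0.03], [0, 0, 0], [0, 0, -0.03], [0, 0, 0]], twist=[[0, 0, 0], [0, 0, 0], [0, 0, 0], [0, 0, 0]], gripper=[1, 1, 1, 1])

```text
time_s: 9.32
tcp_pos: [0.5324, -0.0315, 0.0586]
ee_rot: [[-0.016, -1.0, -0.0], [-1.0, 0.016, -0.0], [0.0, 0.0, -1.0]]
wrist_force: [0.2, -0.6, 0.1]
gripper_width: 0.008
```

Request:
servo_tool(slide=[[0, 0, -0.02], [0, 0, 0], [0, 0, -0.02], [0, 0, 0]], twist=[[0, 0, 0], [0, 0, 0], [0, 0, 0], [0, 0, 0]], gripper=[1, 1, 1, 1])

```text
time_s: 9.82
tcp_pos: [0.5325, -0.0315, 0.0563]
ee_rot: [[-0.016, -1.0, -0.0], [-1.0, 0.016, -0.0], [0.0, 0.0, -1.0]]
wrist_force: [0.2, 0.3, 0.1]
gripper_width: 0.004
```

Request:
servo_tool(slide=[[0, 0, -0.02], [0, 0, 0], [0, 0, -0.02], [0, 0, 0]], twist=[[0, 0, 0], [0, 0, 0], [0, 0, 0], [0, 0, 0]], gripper=[1, 1, 1, 1])

```text
time_s: 10.32
tcp_pos: [0.5325, -0.0315, 0.0538]
ee_rot: [[-0.016, -1.0, -0.0], [-1.0, 0.016, -0.0], [0.0, 0.0, -1.0]]
wrist_force: [-0.0, -0.1, -0.3]
gripper_width: 0.009
```

```bash
python3 -c "
from h import *
from station import r
c=r.capture('scene');s=r.sense();print(s['tcp_pos'],s['wrist_force'],proj(cam(c),np.array([s['tcp_pos'],[*s['tcp_pos'][:2],.085]]))-[180,130])
cv2.imwrite('pics/s8.png',cv2.convertScaleAbs(cv2.resize(c['image'][130:240,180:300],None,fx=5,fy=5,interpolation=2),alpha=3,beta=10))
c=r.capture('wrist')
cv2.imwrite('pics/w8.png',cv2.convertScaleAbs(cv2.resize(c['image'],None,fx=1.5,fy=1.5),alpha=1.5,beta=10))
"
```

```text
[ 0.53248905 -0.03150392  0.05385545] [-0.40214244  0.2540971  -0.75225478] [[50.08371027 78.62320544]
 [49.78670997 70.59722313]]
```

View pics/s8.png

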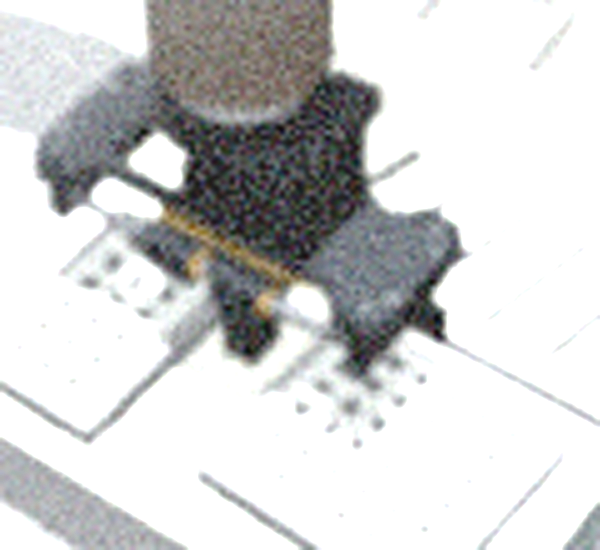

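View pics/w8.png

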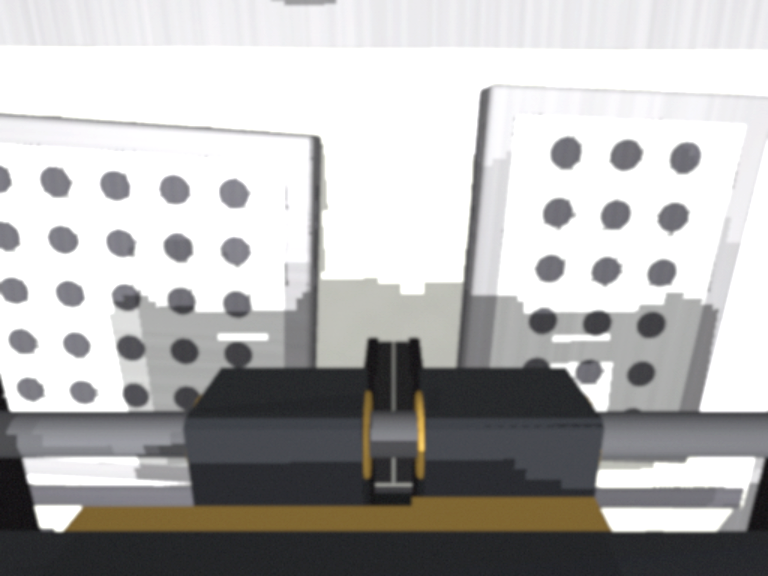

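Request:
servo_tool(slide=[[0, 0, -0.02], [0, 0, 0], [0, 0, -0.01], [0, 0, 0]], twist=[[0, 0, 0], [0, 0, 0], [0, 0, 0], [0, 0, 0]], gripper=[1, 1, 1, 1])

```text
time_s: 10.92
tcp_pos: [0.5325, -0.0315, 0.0521]
ee_rot: [[-0.016, -1.0, -0.0], [-1.0, 0.016, -0.0], [0.0, 0.0, -1.0]]
wrist_force: [0.0, -0.5, -1.0]
gripper_width: 0.003
```

Request:
servo_tool(slide=[[0, 0, -0.02], [0, 0, 0]], twist=[[0, 0, 0], [0, 0, 0]], gripper=[1, 1])

```text
time_s: 11.18
tcp_pos: [0.5324, -0.0315, 0.0508]
ee_rot: [[-0.016, -1.0, -0.0], [-1.0, 0.016, -0.0], [0.0, 0.0, -1.0]]
wrist_force: [-0.7, 0.4, -0.2]
gripper_width: 0.005
```

Request:
servo_tool(slide=[[0, 0, -0.02], [0, 0, 0]], twist=[[0, 0, 0], [0, 0, 0]], gripper=[1, 1])

```text
time_s: 11.42
tcp_pos: [0.5325, -0.0315, 0.0496]
ee_rot: [[-0.017, -1.0, -0.0], [-1.0, 0.017, -0.0], [0.0, 0.0, -1.0]]
wrist_force: [0.1, 0.9, 0.3]
gripper_width: 0.006
```

```bash
python3 -c "
from h import *
from station import r
c=r.capture('wrist');s=r.sense();W=cam(c)
for L in (.028,.032,.036,.04,.044): print(L,[proj(W,s['tcp_pos']+s['ee_rot']@np.array([x,0,-L]))[0].round(1) for x in (.0095,.005)], [proj(W,s['tcp_pos']+s['ee_rot']@np.array([.0095,y,-L]))[0,0].round(1) for y in (-.015,.015)])
cv2.imwrite('pics/w9.png',cv2.convertScaleAbs(cv2.resize(c['image'][200:350,180:345],None,fx=4.5,fy=4,interpolation=0),alpha=4,beta=30))
"
```

```text
0.028 [array([262.2, 220.4]), array([262.2, 227.9])] [np.float64(234.8), np.float64(289.5)]
0.032 [array([262.2, 223.3]), array([262.2, 230.9])] [np.float64(234.2), np.float64(290.1)]
0.036 [array([262.2, 226.3]), array([262.2, 234.1])] [np.float64(233.6), np.float64(290.7)]
0.04 [array([262.2, 229.5]), array([262.2, 237.5])] [np.float64(233.0), np.float64(291.3)]
0.044 [array([262.2, 232.8]), array([262.2, 240.9])] [np.float64(232.4), np.float64(292.0)]
```

View pics/w9.png

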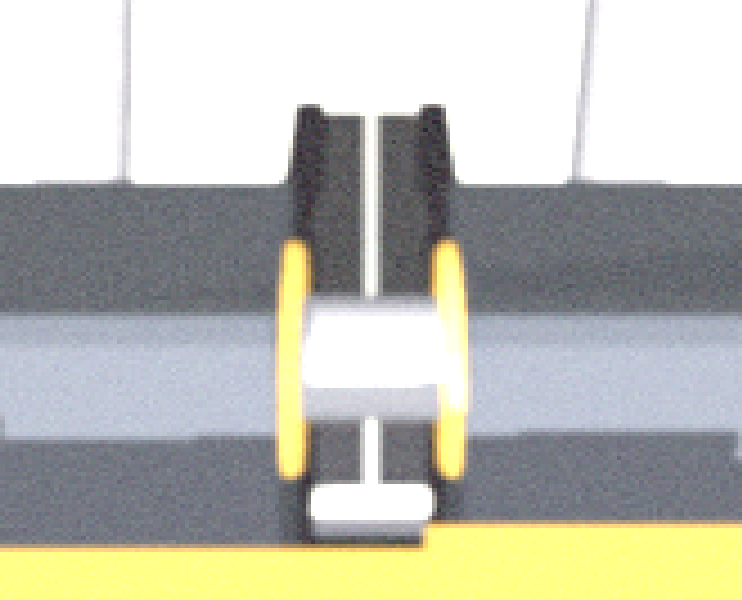

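Request:
servo_tool(slide=[[0, 0, -0.02], [0, 0, 0]], twist=[[0, 0, 0], [0, 0, 0]], gripper=[1, 1])

```text
time_s: 11.72
tcp_pos: [0.5327, -0.0315, 0.0489]
ee_rot: [[-0.016, -1.0, 0.0], [-1.0, 0.016, -0.0], [0.0, -0.0, -1.0]]
wrist_force: [-1.1, -0.0, 2.8]
gripper_width: 0.004
```

Request:
servo_tool(slide=[[0, 0, -0.02], [0, 0, 0]], twist=[[0, 0, 0], [0, 0, 0]], gripper=[1, 1])

```text
time_s: 11.98
tcp_pos: [0.5327, -0.0315, 0.0488]
ee_rot: [[-0.016, -1.0, 0.001], [-1.0, 0.016, -0.0], [0.0, -0.001, -1.0]]
wrist_force: [-3.0, 0.8, 8.6]
gripper_width: 0.006
```

Request:
servo_tool(slide=[[0, 0, -0.02], [0, 0, 0]], twist=[[0, 0, 0], [0, 0, 0]], gripper=[1, 1])

```text
time_s: 12.22
tcp_pos: [0.5328, -0.0315, 0.0488]
ee_rot: [[-0.015, -1.0, 0.001], [-1.0, 0.015, -0.001], [0.001, -0.001, -1.0]]
wrist_force: [-6.6, 1.1, 15.6]
gripper_width: 0.006
```

```bash
python3 -c "
from h import *
from station import r
c=r.capture('scene');s=r.sense();S=cam(c);print(s['tcp_pos'],s['wrist_force'],s['moment'])
T=s['ee_rot'];p=s['tcp_pos']
for L in (0,.036,.07,.106): 
  print(L,[((proj(S,p+T@np.array([x,y,-L]))[0]-[180,130])*5).round() for x,y in ((0,0),(.037,-.095),(.037,.095),(-.037,-.095),(-.037,.095))])
cv2.imwrite('pics/s9.png',cv2.convertScaleAbs(cv2.resize(c['image'][130:240,180:300],None,fx=5,fy=5,interpolation=2),alpha=3,beta=10))
"
```

```text
[ 0.53277219 -0.03149725  0.04876766] [-6.35745915  1.31108194 16.45466081] [0.59244491 1.7677611  0.02303708]
0 [array([251., 400.]), array([368., 540.]), array([ 54., 363.]), array([453., 438.]), array([145., 272.])]
0.036 [array([249., 353.]), array([369., 495.]), array([ 48., 316.]), array([456., 392.]), array([141., 225.])]
0.07 [array([248., 308.]), array([371., 450.]), array([ 42., 270.]), array([459., 346.]), array([137., 179.])]
0.106 [array([246., 257.]), array([372., 400.]), array([ 34., 219.]), array([463., 296.]), array([132., 127.])]
```

View pics/s9.png

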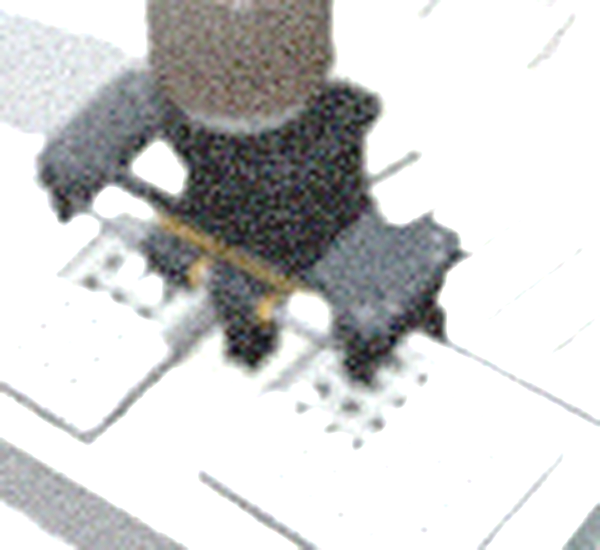

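```bash
cat >> h.py <<'E'
L=.036
def gt(tip,yawoff=0,tilt=0,shelf=False):
    q=np.load("rack.npy"); tip=np.array(tip,float)
    if shelf: tip=shelf2rack(tip)[0]
    t=np.radians(tilt); tcp=tip-L*np.array([np.sin(t),0,np.cos(t)])
    go(tcp,yawoff,tilt)
def inr(w):
    q=np.load("rack.npy")
    a,s=np.cos(q[2]),np.sin(q[2]);d=np.array(w)[:2]-q[:2];return (np.array([a*d[0]+s*d[1],-s*d[0]+a*d[1]])*1e3).round(1)
E
python3 -c "
from h import *
gt((-.005,-.04,.17));gt((-.005,-.04,.125));gt((-.005,.07,.125))"
```

```text
slide [1.021 0.981 1.421] twist [ 0.005  0.01  -0.047] t 12.275
slide [1.021 0.981 0.671] twist [ 0.005  0.01  -0.047] t 12.275
slide [-0.811  1.019  0.671] twist [ 0.005  0.01  -0.047] t 12.275
```

Request:
servo_tool(slide=[[0, 0, 0.8], [0, 0, 0.66], [0.5, 0.5, 0], [0.52, 0.48, 0], [0, 0, -0.4], [0, 0, -0.35], [-0.3, 0, 0], [-0.3, 0, 0], [-0.3, 0, 0], [-0.3, 0, 0], [-0.3, 0.02, 0], [-0.33, 0.02, 0]], twist=[[0, 0, 0], [0, 0, 0], [0, 0, 0], [0, 0, 0], [0, 0, 0], [0, 0, 0], [0, 0, 0], [0, 0, 0], [0, 0, 0], [0, 0, 0], [0, 0, 0], [0, 0, 0]], gripper=[1, 1, 1, 1, 1, 1, 1, 1, 1, 1, 1, 1])

```text
time_s: 13.78
tcp_pos: [0.4845, 0.0297, 0.0889]
ee_rot: [[-0.016, -1.0, 0.002], [-1.0, 0.016, -0.0], [0.0, -0.002, -1.0]]
wrist_force: [2.5, -1.7, 0.1]
gripper_width: 0.006
```

Request:
servo_tool(slide=[[0, 0, 0]], twist=[[0, 0, 0]], gripper=[1])

```text
time_s: 13.9
tcp_pos: [0.4832, 0.0297, 0.0889]
ee_rot: [[-0.016, -1.0, -0.0], [-1.0, 0.016, 0.0], [-0.0, 0.0, -1.0]]
wrist_force: [-0.1, -0.3, 0.4]
gripper_width: 0.008
```

```bash
python3 -c "
from h import *
from station import r
print(inr(r.sense()['tcp_pos']))
c=r.capture('wrist');cv2.imwrite('pics/w10.png',cv2.convertScaleAbs(cv2.resize(c['image'],None,fx=1.5,fy=1.5),alpha=1.5,beta=10))
gt((-.18,-.072,.17));gt((-.18,-.072,.092))"
```

```text
[-5.  70.9]
slide [ 2.309 -2.967  0.752] twist [-0.001  0.003 -0.041] t 13.95
slide [ 2.309 -2.967 -0.548] twist [-0.001  0.003 -0.041] t 13.95
```

View pics/w10.png

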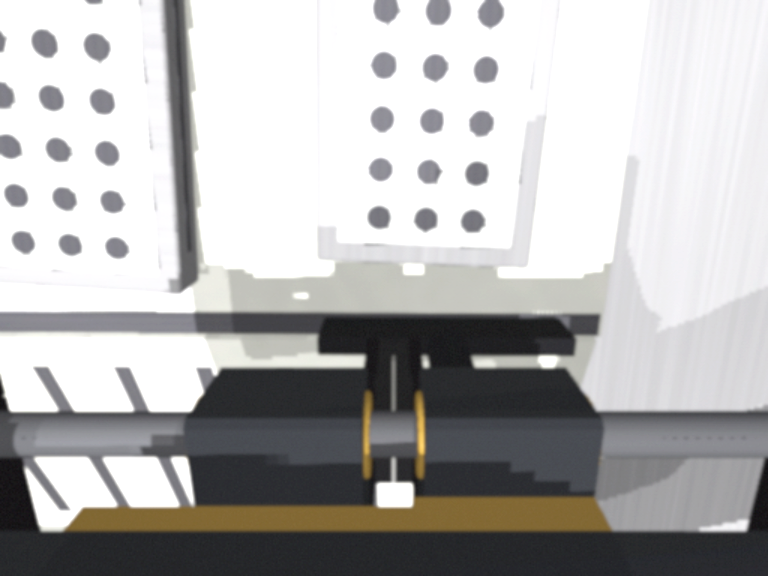

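Request:
servo_tool(slide=[[0, 0, 0.4], [0.2, 0, 0.35], [0.4, -0.5, 0], [0.4, -0.5, 0], [0.4, -0.5, 0], [0.4, -0.5, 0], [0.4, -0.5, 0], [0.11, -0.47, 0], [0, 0, -0.4], [0, 0, -0.4], [0, 0, -0.4], [0, 0, -0.1]], twist=[[0, 0, 0], [0, 0, 0], [0, 0, 0], [0, 0, 0], [0, 0, 0], [0, 0, 0], [0, 0, 0], [0, 0, 0], [0, 0, 0], [0, 0, 0], [0, 0, 0], [0, 0, 0]], gripper=[0.7, 0.5, 0.3, 0.1, 0, 0, 0, 0, 0, 0, 0, 0])

```text
time_s: 15.45
tcp_pos: [0.6217, -0.1487, 0.0533]
ee_rot: [[-0.017, -1.0, -0.004], [-1.0, 0.017, 0.0], [-0.0, 0.004, -1.0]]
wrist_force: [-0.6, -0.6, 0.0]
gripper_width: 1.0
```

```bash
python3 -c "
from h import *
from station import r
print(inr(r.sense()['tcp_pos']))
c=r.capture('scene');cv2.imwrite('pics/s10.png',cv2.convertScaleAbs(cv2.resize(c['image'][115:285,145:365],None,fx=3.5,fy=3.5),alpha=1.5,beta=10))
gt((-.01,-.072,.092))"
```

```text
[-180.5  -71.2]
slide [0.065 2.841 0.038] twist [-0.001 -0.031 -0.034] t 15.5
```

View pics/s10.png

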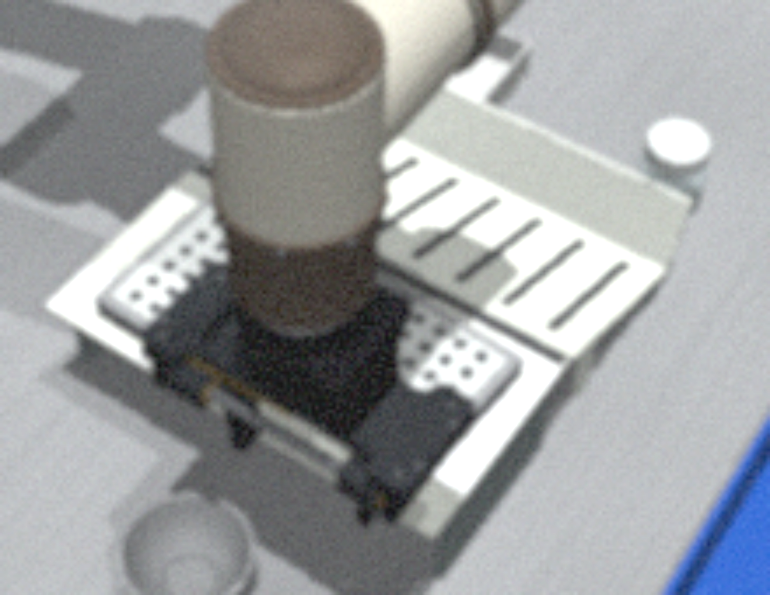

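Request:
servo_tool(slide=[[0, 0.2, 0], [0, 0.2, 0], [0.01, 0.2, 0], [0, 0.2, 0], [0.01, 0.2, 0], [0, 0.2, 0], [0.01, 0.2, 0], [0, 0.2, 0], [0.01, 0.2, 0]], twist=[[0, 0, 0], [0, 0, 0], [0, 0, 0], [0, 0, 0], [0, 0, 0], [0, 0, 0], [0, 0, 0], [0, 0, 0], [0, 0, 0]], gripper=[0, 0, 0, 0, 0, 0, 0, 0, 0])

```text
time_s: 16.62
tcp_pos: [0.6248, -0.0397, 0.0557]
ee_rot: [[-0.016, -1.0, -0.0], [-1.0, 0.016, -0.0], [0.0, 0.0, -1.0]]
wrist_force: [0.4, -2.5, 3.3]
gripper_width: 1.002
```

```bash
python3 -c "
from h import *
from station import r
print(inr(r.sense()['tcp_pos']))
c=r.capture('scene');cv2.imwrite('pics/s11.png',cv2.convertScaleAbs(cv2.resize(c['image'][115:285,145:365],None,fx=3.5,fy=3.5),alpha=1.5,beta=10))
gt((-.012,-.072,.09))"
```

```text
[-71.5 -72.1]
slide [ 0.015  0.965 -0.026] twist [-0.009  0.001 -0.046] t 16.675
```

View pics/s11.png

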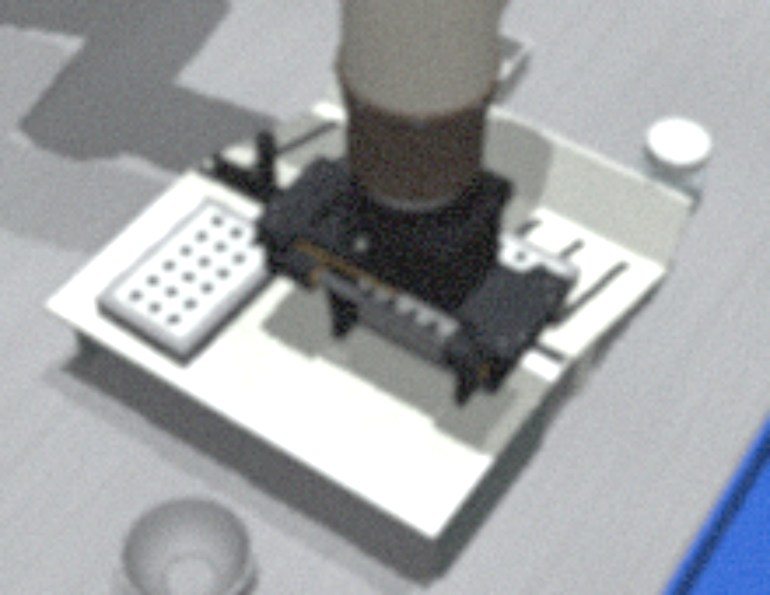

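Request:
servo_tool(slide=[[0, 0.2, 0], [0.01, 0.2, 0], [0, 0.2, 0], [0, 0.2, 0], [0, 0.16, 0], [0, 0, 0]], twist=[[0, 0, 0], [0, 0, 0], [0, 0, 0], [0, 0, 0], [0, 0, 0], [0, 0, 0]], gripper=[0, 0, 0, 0, 0, 0])

```text
time_s: 17.42
tcp_pos: [0.6255, 0.0182, 0.0556]
ee_rot: [[-0.015, -1.0, -0.0], [-1.0, 0.015, 0.0], [-0.0, 0.0, -1.0]]
wrist_force: [1.2, -0.2, 0.8]
gripper_width: 0.999
```

```bash
python3 -c "
from h import *
from station import r
s=r.sense();print(inr(s['tcp_pos']),s['tcp_pos'][2])
c=r.capture('scene');cv2.imwrite('pics/s12.png',cv2.convertScaleAbs(cv2.resize(c['image'][115:285,145:365],None,fx=3.5,fy=3.5),alpha=1.5,beta=10))
for x,z in ((-.183,.007),(-.155,.007),(-.145,.005),(-.1295,.005)): gt((x,-.072,z),0,20,True)"
```

```text
[-13.6 -71.6] 0.05555695109881796
slide [ 0.003 -0.147  0.055] twist [-3.335  0.059 -0.042] t 17.475
slide [ 0.012  0.292 -0.105] twist [-3.335  0.059 -0.042] t 17.475
slide [ 0.015  0.437 -0.193] twist [-3.335  0.059 -0.042] t 17.475
slide [ 0.019  0.68  -0.281] twist [-3.335  0.059 -0.042] t 17.475
```

View pics/s12.png

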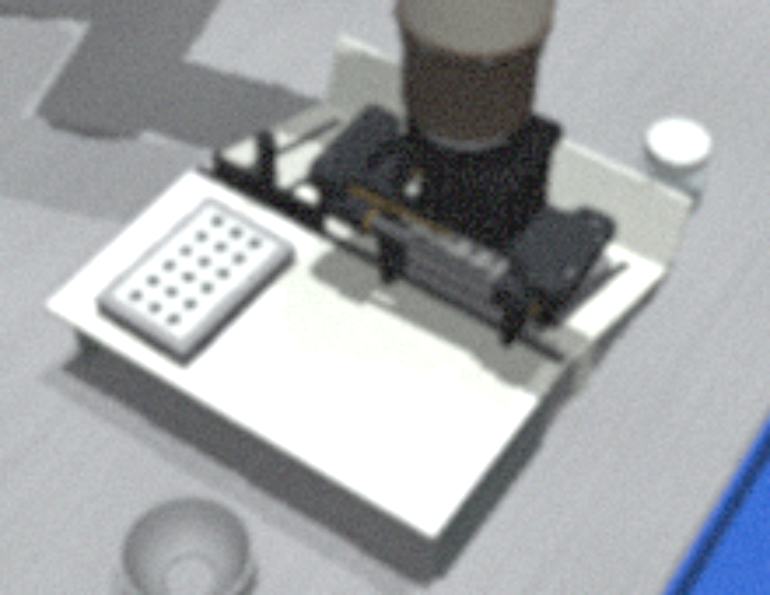

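Request:
servo_tool(slide=[[0, -0.03, 0.02], [0, -0.03, 0.02], [0, -0.03, 0.02], [0, -0.03, 0], [0, -0.03, 0], [0, 0.11, -0.04], [0, 0.11, -0.04], [0, 0.11, -0.04], [0.01, 0.11, -0.04]], twist=[[-0.67, 0.01, 0], [-0.67, 0.01, 0], [-0.67, 0.01, 0], [-0.67, 0.01, 0], [-0.66, 0.01, 0], [0, 0, 0], [0, 0, 0], [0, 0, 0], [0, 0, 0]], gripper=[0, 0, 0, 0, 0, 0, 0, 0, 0])

```text
time_s: 18.6
tcp_pos: [0.6262, 0.0347, 0.0497]
ee_rot: [[-0.016, -1.0, -0.005], [-0.939, 0.017, -0.342], [0.342, -0.001, -0.94]]
wrist_force: [0.4, -0.4, -0.9]
gripper_width: 1.001
```

```bash
python3 -c "
from h import *
from station import r
s=r.sense()
c=r.capture('scene');cv2.imwrite('pics/s13.png',cv2.convertScaleAbs(cv2.resize(c['image'][115:285,145:365],None,fx=3.5,fy=3.5),alpha=1.5,beta=10))
for x,z in ((-.155,.007),(-.145,.005),(-.1295,.005)): gt((x,-.072,z),0,20,True)"
```

```text
slide [-0.004 -0.005 -0.   ] twist [ 0.001  0.008 -0.043] t 18.65
slide [-0.001  0.14  -0.089] twist [ 0.001  0.008 -0.043] t 18.65
slide [ 0.004  0.382 -0.177] twist [ 0.001  0.008 -0.043] t 18.65
```

View pics/s13.png

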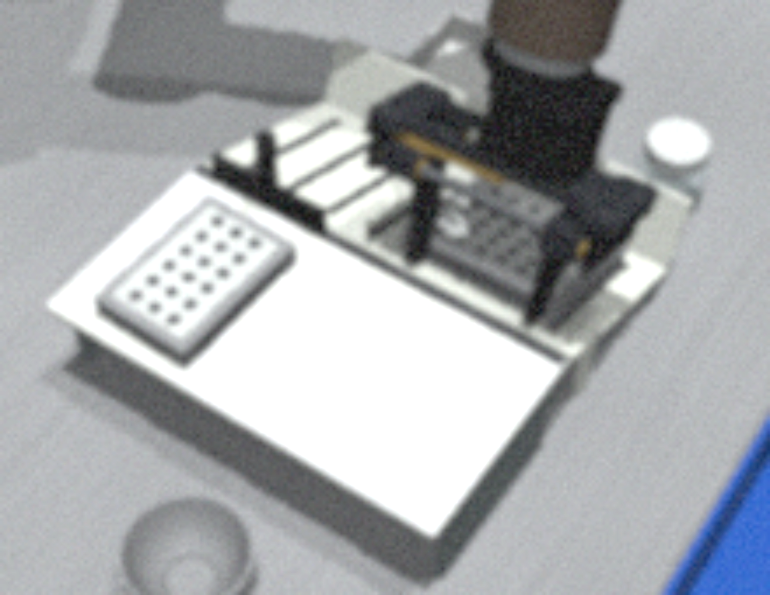

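Request:
servo_tool(slide=[[0, 0, -0.03], [0, 0.07, -0.025], [0, 0.07, -0.025], [0, 0.07, -0.025], [0, 0.07, -0.025], [0, 0.05, -0.02], [0, 0, 0]], twist=[[0, 0, 0], [0, 0, 0], [0, 0, 0], [0, 0, 0], [0, 0, 0], [0, 0, 0], [0, 0, 0]], gripper=[0, 0, 0, 0, 0, 0, 0])

```text
time_s: 19.52
tcp_pos: [0.6263, 0.0547, 0.0407]
ee_rot: [[-0.015, -1.0, -0.005], [-0.939, 0.016, -0.342], [0.342, -0.001, -0.94]]
wrist_force: [-0.6, 0.1, 0.9]
gripper_width: 0.997
```

Request:
servo_tool(slide=[[0, 0.03, -0.01], [0, 0, 0]], twist=[[0, 0, 0], [0, 0, 0]], gripper=[0, 0])

```text
time_s: 19.77
tcp_pos: [0.6262, 0.0563, 0.0402]
ee_rot: [[-0.016, -1.0, -0.005], [-0.939, 0.016, -0.342], [0.343, -0.001, -0.94]]
wrist_force: [0.3, -0.5, -0.4]
gripper_width: 1.002
```

Request:
servo_tool(slide=[[0, 0.03, -0.01], [0, 0.03, -0.01], [0, 0, 0]], twist=[[0, 0, 0], [0, 0, 0], [0, 0, 0]], gripper=[0, 0, 0])

```text
time_s: 20.15
tcp_pos: [0.6255, 0.0578, 0.0398]
ee_rot: [[-0.017, -1.0, -0.007], [-0.938, 0.019, -0.346], [0.346, 0.001, -0.938]]
wrist_force: [0.3, -5.5, 3.7]
gripper_width: 1.001
```

Request:
servo_tool(slide=[[0, 0.02, -0.01], [0, 0.02, 0], [0, 0, 0]], twist=[[0, 0, 0], [0, 0, 0], [0, 0, 0]], gripper=[0, 0, 0])

```text
time_s: 20.52
tcp_pos: [0.6253, 0.0579, 0.0398]
ee_rot: [[-0.018, -1.0, -0.009], [-0.937, 0.02, -0.349], [0.349, 0.002, -0.937]]
wrist_force: [2.3, -12.2, 4.6]
gripper_width: 1.005
```

```bash
python3 -c "
from h import *
from station import r
s=r.sense();print(s['tcp_pos'],s['wrist_force'])
c=r.capture('scene');cv2.imwrite('pics/s14.png',cv2.convertScaleAbs(cv2.resize(c['image'][115:285,145:365],None,fx=3.5,fy=3.5),alpha=1.5,beta=10))
for x,z in ((-.1295,.005),): gt((x,-.072,z),0,20,True)"
```

```text
[0.62533291 0.05790821 0.0398281 ] [  2.32313609 -12.2366035    4.63155703]
slide [ 0.023  0.01  -0.018] twist [ 0.066 -0.02   0.002] t 20.575
```

View pics/s14.png

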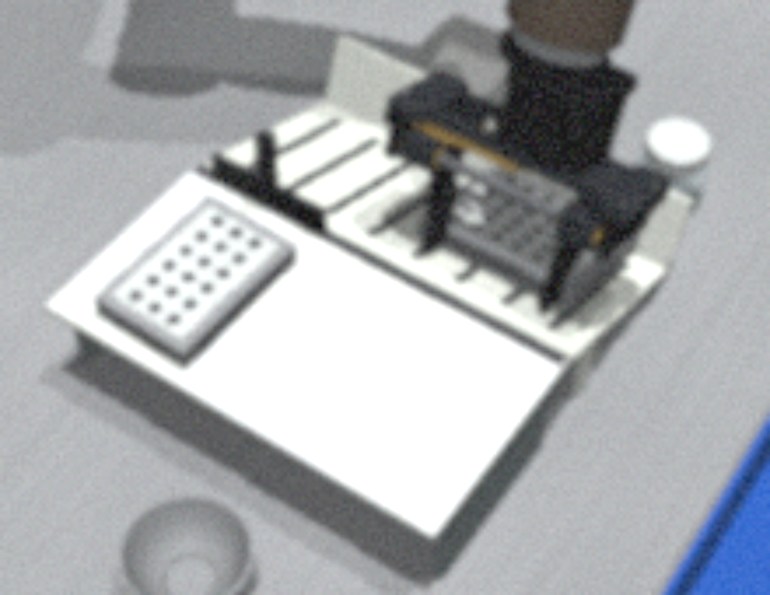

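Request:
servo_tool(slide=[[0, -0.15, 0.06], [0, -0.1, 0.6], [0, -0.1, 0.9], [0, 0, 0.5]], twist=[[0, 0, 0], [0, 0, 0], [0.6, 0, 0], [0.7, 0, 0]], gripper=[0, 0, 0, 0])

```text
time_s: 21.08
tcp_pos: [0.6274, 0.0421, 0.1649]
ee_rot: [[-0.015, -1.0, -0.001], [-0.978, 0.014, -0.208], [0.208, -0.003, -0.978]]
wrist_force: [0.2, -0.0, -0.2]
gripper_width: 0.999
```

```bash
python3 -c "
from h import *
gt((-.097,.083,.18),-2.2)"
```

```text
slide [-2.636 -1.737 -0.348] twist [ 2.    -0.049 -0.418] t 21.075
```

Request:
servo_tool(slide=[[-0.44, -0.29, 0], [-0.44, -0.29, 0], [-0.44, -0.29, -0.05], [-0.44, -0.29, -0.1], [-0.44, -0.29, -0.1], [-0.44, -0.29, -0.1], [0, 0, 0]], twist=[[0.33, -0.01, -0.07], [0.33, -0.01, -0.07], [0.33, -0.01, -0.07], [0.33, -0.01, -0.07], [0.34, -0.01, -0.07], [0.34, 0, -0.07], [0, 0, 0]], gripper=[0, 0, 0, 0, 0, 0, 0])

```text
time_s: 21.95
tcp_pos: [0.4661, -0.0642, 0.141]
ee_rot: [[-0.062, -0.998, -0.005], [-0.998, 0.062, -0.003], [0.003, 0.004, -1.0]]
wrist_force: [-0.1, -0.0, -0.7]
gripper_width: 1.003
```

```bash
python3 -c "
from h import *
from station import r
for n in ('wrist','scene','top'):
    c=r.capture(n);np.savez('pics/v15'+n+'.npz',**{k:np.array(v) for k,v in c.items()});cv2.imwrite('pics/v15%s.png'%n,cv2.convertScaleAbs(cv2.resize(c['image'] if n=='wrist' else (c['image'][115:285,145:365] if n=='scene' else c['image'][125:295,110:370]),None,fx=1.5 if n=='wrist' else 3 if n=='top' else 3.5,fy=1.5 if n=='wrist' else 3 if n=='top' else 3.5),alpha=1.3))
"
```

```text
(no output)
```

View pics/v15wrist.png

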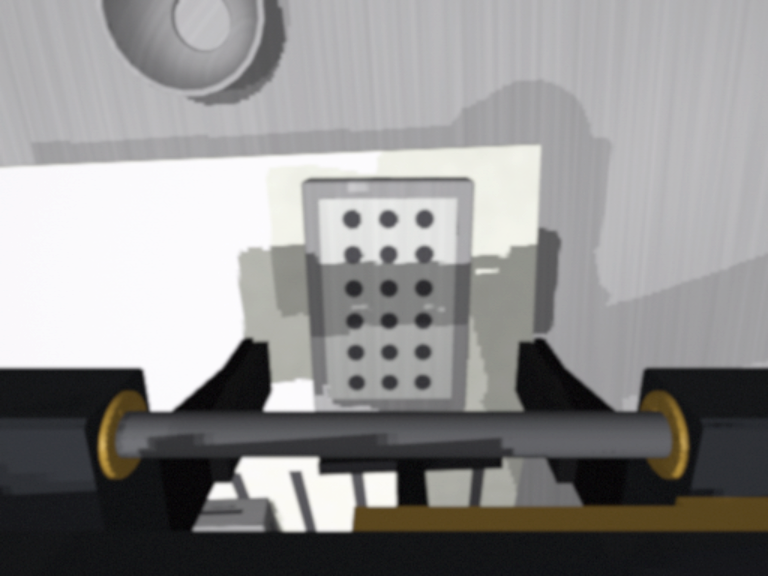

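View pics/v15scene.png

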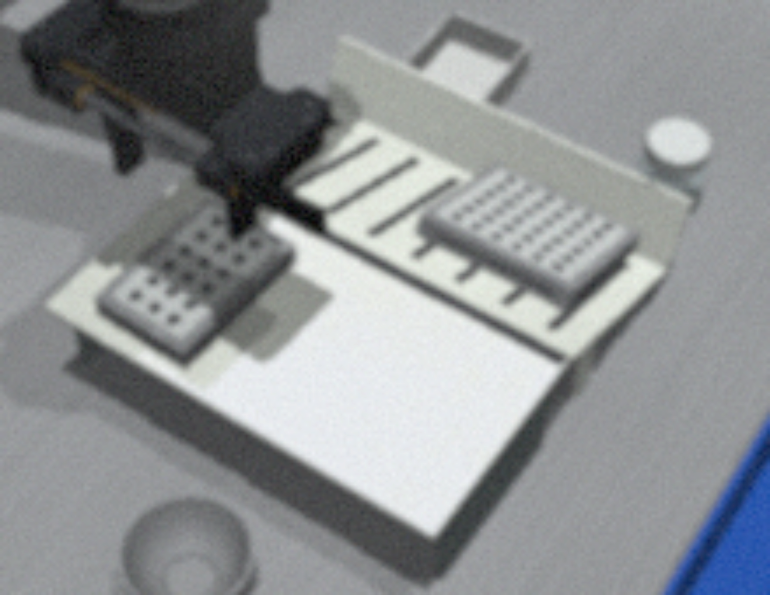

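View pics/v15top.png

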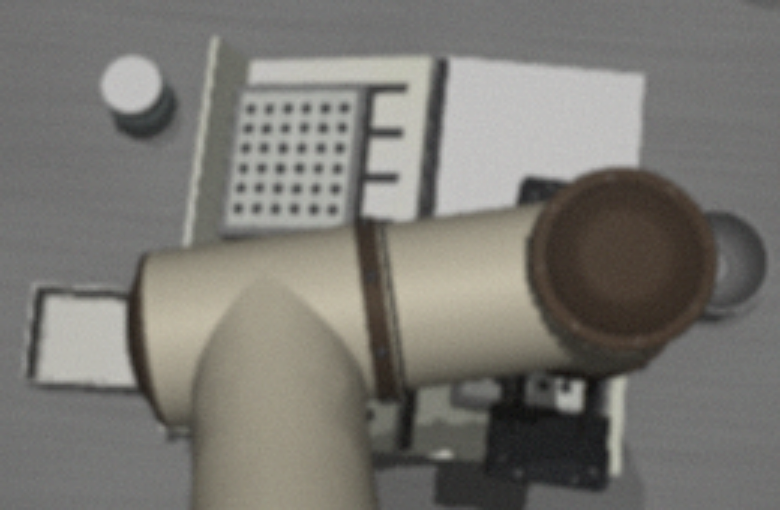

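```bash
cat > m.py <<'E'
from h import *
q=np.load("rack.npy")
def C(n): d=np.load(f"pics/{n}.npz"); return (d["intrinsics"],d["R"],d["t"])
def shelfhit(c,uv,zs):
    K,R,t=c; d=R.T@np.linalg.inv(K)@np.array([*uv,1.]);o=-R.T@t
    p0=rack2w(q,shelf2rack([0,0,zs]))[0]; n=rack2w(q,shelf2rack([0,0,zs+1]))[0]-p0
    X=o+d*((p0-o)@n)/(d@n)
    ex=rack2w(q,shelf2rack([1,0,zs]))[0]-p0; ey=rack2w(q,shelf2rack([0,1,zs]))[0]-p0
    return np.array([(X-p0)@ex,(X-p0)@ey])*1e3
tz=lambda a:np.array(a)/3+np.array([110,125]); sz=lambda a:np.array(a)/3.5+np.array([145,115])
E
python3 - <<'E'
from m import *
W=C('v15wrist');S=C('v15scene');T=C('v15top')
P=np.array([inr(ray(W,np.array(u)/1.5,.105)) for u in ((352,219),(425,219),(422,382),(356,382))]);print('narrow',P.tolist(),P.mean(0), 'yaw',np.degrees(np.arctan2(*((P[2]+P[3]-P[0]-P[1])[::-1]))))
for nm,c,u in (('T',T,tz([(251,108),(349,107),(335,211),(238,209)])),('S',S,sz([(503,172),(607,226),(560,270),(455,213)]))):
    P=np.array([shelfhit(c,x,.02) for x in u]);print(nm,P.round(1).tolist(),P.mean(0))
E
```

```text
narrow [[-138.9, 68.5], [-137.4, 102.7], [-52.2, 99.3], [-53.6, 65.0]] [-95.525  83.875] yaw -2.317450242817468
T [[-18.5, -107.9], [-107.6, -107.7], [-105.5, -20.9], [-18.5, -21.1]] [-62.50987018 -64.38988032]
S [[-9.6, -14.9], [-14.7, -109.7], [-102.8, -113.0], [-97.5, -21.3]] [-56.17781071 -64.6970881 ]
```

```bash
cat >> m.py <<'E'
def dots(name,x0,x1,y0,y1,nx):
    d=np.load(f"pics/{name}.npz"); g=cv2.cvtColor(d["image"],cv2.COLOR_BGR2GRAY)[y0:y1,x0:x1]
    g=cv2.resize(g,None,fx=6,fy=6,interpolation=cv2.INTER_CUBIC)
    bg=cv2.GaussianBlur(g,(0,0),18).astype(float); m=cv2.GaussianBlur(g,(0,0),3).astype(float)-bg
    b=cv2.normalize(m,None,0,255,cv2.NORM_MINMAX).astype(np.uint8)
    p=cv2.SimpleBlobDetector_Params(); p.filterByArea=True;p.minArea=30;p.maxArea=900;p.filterByConvexity=False;p.filterByInertia=False;p.filterByCircularity=False;p.minDistBetweenBlobs=12
    k=cv2.SimpleBlobDetector_create(p).detect(b)
    return (np.array([q.pt for q in k])+.5)/6-.5+np.array([x0,y0])
E
python3 - <<'E'
from m import *
for n,box in (('v15top',(110+78,110+120,125+32,125+74)),('v15scene',(145+127,145+178,115+46,115+82))):
    D=dots(n,*box,6);c=C(n);P=np.array([shelfhit(c,x,.02) for x in D])
    k=(P[:,0]<5)&(P[:,0]>-125)
    print(n,len(D)); H=P[k]; r_=cv2.minAreaRect(H.astype(np.float32)); print(r_)
    im=np.load(f"pics/{n}.npz")["image"]; x0,x1,y0,y1=box; v=cv2.resize(im[y0:y1,x0:x1],None,fx=10,fy=10)
    for x in D: cv2.circle(v,tuple(int(a) for a in ((x-[x0,y0])*10+5)),4,(0,0,255),-1)
    cv2.imwrite(f"pics/d_{n}.png",v)
E
```

```text
v15top 35
((-59.49223327636719, -65.49160766601562), (85.59008026123047, 85.02000427246094), 89.94317626953125)
v15scene 32
((-54.740360260009766, -65.40186309814453), (87.76079559326172, 85.8909912109375), 0.014054514467716217)
```

View pics/d_v15top.png

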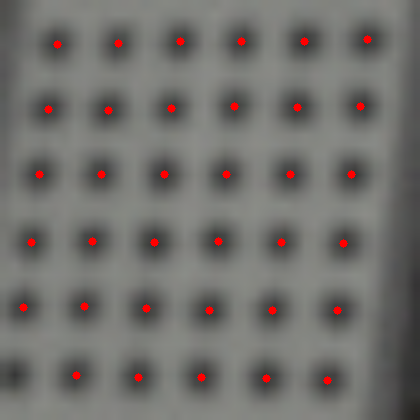

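View pics/d_v15scene.png

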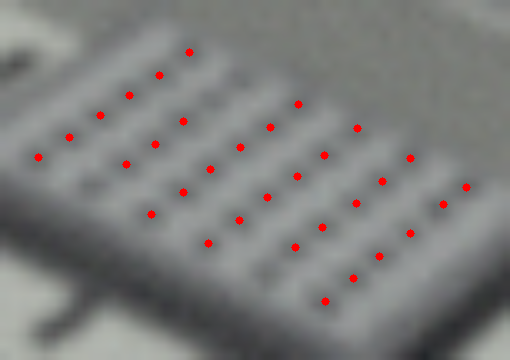

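```bash
python3 -c "
from h import *
gt((-.0955,.0838,.12),-2.3);gt((-.0955,.0838,.0885),-2.3)"
```

```text
slide [-0.004  0.039 -0.956] twist [ 0.037 -0.029 -0.012] t 22.1
slide [-0.004  0.039 -1.481] twist [ 0.037 -0.029 -0.012] t 22.1
```

Request:
servo_tool(slide=[[0, 0.04, -0.4], [0, 0, -0.4], [0, 0, -0.25], [0, 0, -0.15], [0, 0, -0.1], [0, 0, 0]], twist=[[0.02, -0.02, -0.01], [0.02, -0.01, 0], [0, 0, 0], [0, 0, 0], [0, 0, 0], [0, 0, 0]], gripper=[0, 0, 0, 0, 0, 0])

```text
time_s: 22.85
tcp_pos: [0.468, -0.0607, 0.0629]
ee_rot: [[-0.06, -0.998, -0.002], [-0.998, 0.06, 0.0], [-0.0, 0.002, -1.0]]
wrist_force: [-0.5, 0.6, -0.2]
gripper_width: 1.001
```

```bash
python3 -c "
from h import *
from station import r
gt((-.0955,.0838,.0885),-2.3)
c=r.capture('wrist');cv2.imwrite('pics/w16.png',cv2.convertScaleAbs(cv2.resize(c['image'],None,fx=1.5,fy=1.5),alpha=1.5,beta=10))"
```

```text
slide [ 0.008  0.002 -0.173] twist [-0.001 -0.016  0.   ] t 22.85
```

View pics/w16.png

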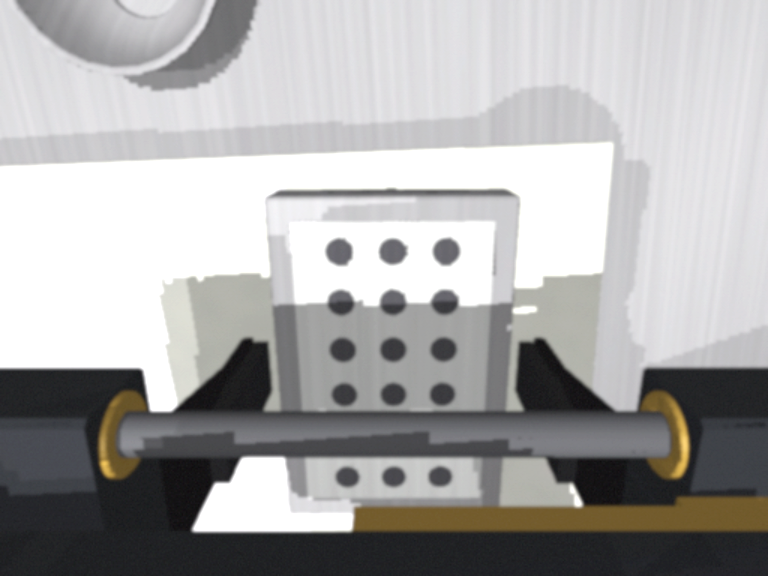

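Request:
servo_tool(slide=[[0, 0, -0.1], [0, 0, -0.07], [0, 0, 0], [0, 0, 0], [0, 0, 0], [0, 0, 0], [0, 0, 0]], twist=[[0, 0, 0], [0, 0, 0], [0, 0, 0], [0, 0, 0], [0, 0, 0], [0, 0, 0], [0, 0, 0]], gripper=[0, 0, 0.2, 0.4, 0.6, 0.6, 0.6])

```text
time_s: 23.78
tcp_pos: [0.4675, -0.0609, 0.0526]
ee_rot: [[-0.061, -0.998, -0.002], [-0.998, 0.061, 0.0], [-0.0, 0.002, -1.0]]
wrist_force: [1.0, -0.3, -2.5]
gripper_width: 0.919
```

Request:
servo_tool(slide=[[0, 0, 0.3], [0, 0, 0.6], [0, 0, 0.6], [0, 0, 0]], twist=[[0, 0, 0], [0, 0, 0], [0, 0, 0], [0, 0, 0]], gripper=[0.6, 0.6, 0.6, 0.6])

```text
time_s: 24.28
tcp_pos: [0.4696, -0.0606, 0.1452]
ee_rot: [[-0.061, -0.998, 0.005], [-0.998, 0.061, 0.001], [-0.002, -0.005, -1.0]]
wrist_force: [0.3, -0.2, -3.8]
gripper_width: 0.919
```

```bash
python3 -c "
from h import *
from station import r
gt((-.064,-.0654,.030),0,20,True)
gt((-.064,-.0654,.080),0,20,True)
c=r.capture('scene');np.savez('pics/v17.npz',**{k:np.array(v) for k,v in c.items()});cv2.imwrite('pics/s17.png',cv2.convertScaleAbs(cv2.resize(c['image'][65:285,105:365],None,fx=2.7,fy=2.7),alpha=1.5,beta=10))"
```

```text
slide [ 2.532  3.155 -1.756] twist [-3.344  0.179  0.374] t 24.275
slide [ 2.538  3.44  -0.973] twist [-3.344  0.179  0.374] t 24.275
```

View pics/s17.png

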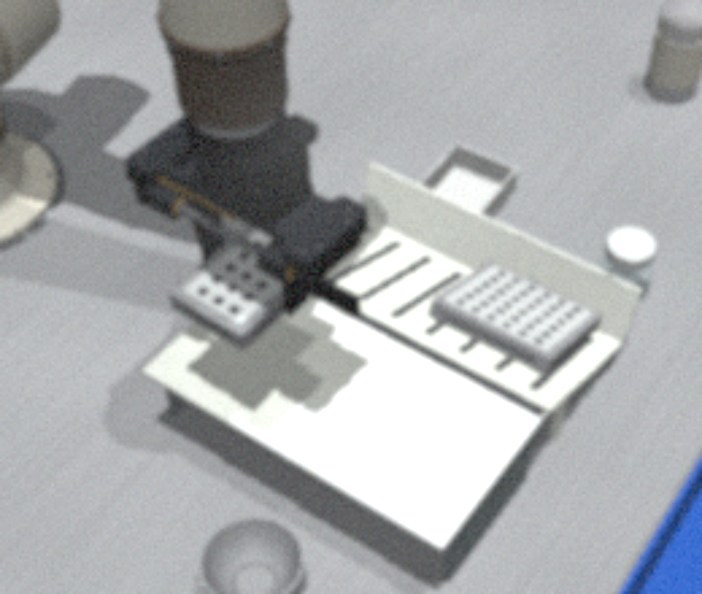

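Request:
servo_tool(slide=[[0.32, 0.3, 0], [0.32, 0.4, 0], [0.32, 0.45, 0], [0.32, 0.45, 0], [0.32, 0.45, -0.1], [0.32, 0.45, -0.2], [0.32, 0.45, -0.3], [0.3, 0.43, -0.3], [0, 0, 0]], twist=[[-0.42, 0.02, 0.05], [-0.42, 0.02, 0.05], [-0.42, 0.02, 0.05], [-0.42, 0.02, 0.05], [-0.42, 0.02, 0.05], [-0.42, 0.02, 0.05], [-0.42, 0.02, 0.04], [-0.4, 0.03, 0.04], [0, 0, 0]], gripper=[0.6, 0.6, 0.6, 0.6, 0.6, 0.6, 0.6, 0.6, 0.6])

```text
time_s: 25.45
tcp_pos: [0.6186, 0.1432, 0.0828]
ee_rot: [[-0.014, -1.0, -0.019], [-0.938, 0.02, -0.346], [0.347, 0.013, -0.938]]
wrist_force: [-0.6, 0.2, -3.7]
gripper_width: 0.919
```

```bash
python3 -c "
from h import *
from station import r
print('grasp centre',inr([.4675,-.0609]))
gt((-.068,-.0654,.030),0,20,True)
gt((-.068,-.0654,.080),0,20,True)
c=r.capture('scene');np.savez('pics/v18.npz',**{k:np.array(v) for k,v in c.items()});cv2.imwrite('pics/s18.png',cv2.convertScaleAbs(cv2.resize(c['image'][65:285,105:365],None,fx=2.7,fy=2.7),alpha=1.5,beta=10))"
```

```text
grasp centre [-95.8  84.7]
slide [ 0.048 -0.303 -0.694] twist [ 0.044 -0.123 -0.006] t 25.45
slide [ 0.054 -0.018  0.089] twist [ 0.044 -0.123 -0.006] t 25.45
```

View pics/s18.png

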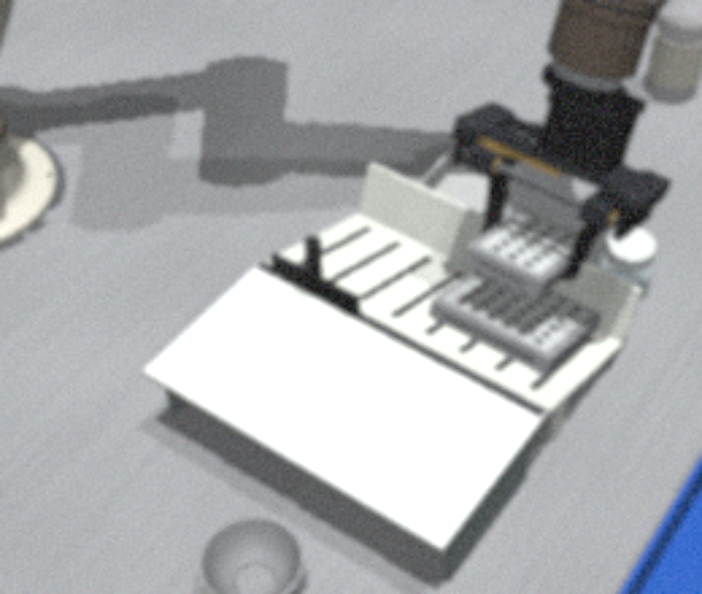

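Request:
servo_tool(slide=[[0.05, -0.03, 0], [0, -0.07, -0.17], [0, -0.07, -0.17], [0, -0.07, -0.17], [0, -0.05, -0.15], [0, 0, 0]], twist=[[0.04, -0.12, 0], [0, 0, 0], [0, 0, 0], [0, 0, 0], [0, 0, 0], [0, 0, 0]], gripper=[0.6, 0.6, 0.6, 0.6, 0.6, 0.6])

```text
time_s: 26.25
tcp_pos: [0.6225, 0.1238, 0.0481]
ee_rot: [[-0.023, -1.0, -0.003], [-0.94, 0.022, -0.34], [0.34, -0.005, -0.94]]
wrist_force: [-1.1, 0.3, -3.0]
gripper_width: 0.913
```

```bash
python3 -c "
from h import *
from station import r
gt((-.068,-.0654,.0245),0,20,True)
gt((-.0605,-.0654,.0245),0,20,True)
c=r.capture('scene');np.savez('pics/v19.npz',**{k:np.array(v) for k,v in c.items()});cv2.imwrite('pics/s19.png',cv2.convertScaleAbs(cv2.resize(c['image'][115:245,205:365],None,fx=4.6,fy=4.6),alpha=1.5,beta=10))"
```

```text
slide [-0.018 -0.012 -0.201] twist [-0.021  0.051  0.019] t 26.25
slide [-0.015  0.106 -0.244] twist [-0.021  0.051  0.019] t 26.25
```

View pics/s19.png

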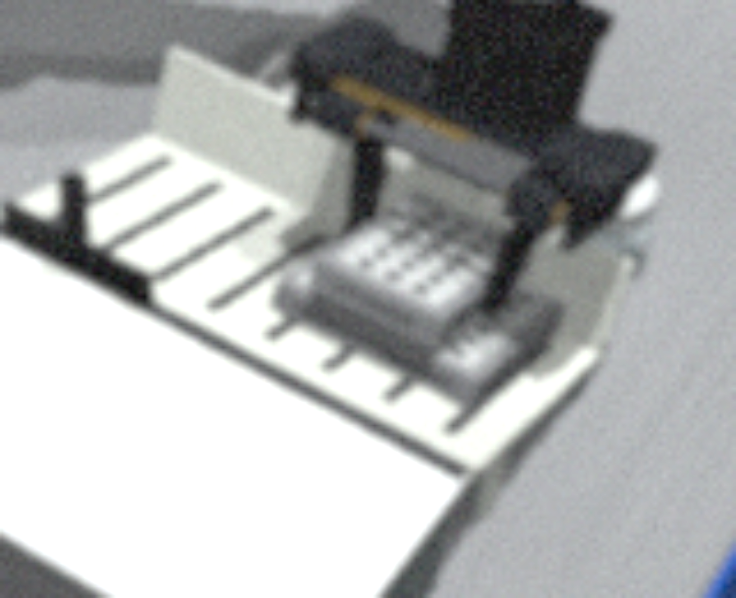

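Request:
servo_tool(slide=[[-0.015, -0.01, -0.1], [0, 0, -0.08], [0, 0, 0]], twist=[[-0.02, 0.05, 0.02], [0, 0, 0], [0, 0, 0]], gripper=[0.6, 0.6, 0.6])

```text
time_s: 26.68
tcp_pos: [0.6219, 0.1238, 0.0378]
ee_rot: [[-0.019, -1.0, -0.006], [-0.94, 0.02, -0.341], [0.341, -0.001, -0.94]]
wrist_force: [0.4, 0.0, -3.6]
gripper_width: 0.917
```

```bash
python3 -c "
from h import *
from station import r
print(r.sense()['wrist_force'])
gt((-.068,-.0654,.0245),0,20,True)
gt((-.0605,-.0654,.0245),0,20,True)"
```

```text
[ 0.43738548  0.03894242 -3.63709117]
slide [-0.008 -0.012 -0.03 ] twist [-0.007  0.011 -0.007] t 26.675
slide [-0.006  0.105 -0.072] twist [-0.007  0.011 -0.007] t 26.675
```

Request:
servo_tool(slide=[[-0.007, -0.01, -0.03], [0, 0, 0]], twist=[[0, 0, 0], [0, 0, 0]], gripper=[0.6, 0.6])

```text
time_s: 26.92
tcp_pos: [0.6217, 0.1233, 0.0365]
ee_rot: [[-0.019, -1.0, -0.005], [-0.94, 0.02, -0.341], [0.341, -0.002, -0.94]]
wrist_force: [-0.2, 1.0, -3.1]
gripper_width: 0.911
```

Request:
servo_tool(slide=[[0, 0, -0.02], [0, 0, 0]], twist=[[0, 0, 0], [0, 0, 0]], gripper=[0.6, 0.6])

```text
time_s: 27.18
tcp_pos: [0.622, 0.1234, 0.0356]
ee_rot: [[-0.019, -1.0, -0.004], [-0.94, 0.019, -0.341], [0.341, -0.002, -0.94]]
wrist_force: [0.0, 0.6, -2.0]
gripper_width: 0.918
```

Request:
servo_tool(slide=[[0, 0.04, -0.02], [0, 0.04, -0.015], [0, 0, 0]], twist=[[0, 0, 0], [0, 0, 0], [0, 0, 0]], gripper=[0.6, 0.6, 0.6])

```text
time_s: 27.55
tcp_pos: [0.6221, 0.1284, 0.0337]
ee_rot: [[-0.019, -1.0, -0.004], [-0.94, 0.019, -0.341], [0.341, -0.003, -0.94]]
wrist_force: [-1.4, 0.4, 0.5]
gripper_width: 0.918
```

Request:
servo_tool(slide=[[0, 0.02, -0.01], [0, 0.02, -0.01], [0, 0, 0]], twist=[[0, 0, 0], [0, 0, 0], [0, 0, 0]], gripper=[0.6, 0.6, 0.6])

```text
time_s: 27.92
tcp_pos: [0.6221, 0.1304, 0.0329]
ee_rot: [[-0.019, -1.0, -0.004], [-0.94, 0.019, -0.341], [0.341, -0.003, -0.94]]
wrist_force: [-0.2, -1.4, 5.4]
gripper_width: 0.916
```

Request:
servo_tool(slide=[[0, 0.02, -0.01], [0, 0, 0]], twist=[[0, 0, 0], [0, 0, 0]], gripper=[0.6, 0.6])

```text
time_s: 28.18
tcp_pos: [0.6222, 0.1315, 0.0325]
ee_rot: [[-0.019, -1.0, -0.004], [-0.94, 0.019, -0.341], [0.341, -0.003, -0.94]]
wrist_force: [-0.2, -2.7, 6.0]
gripper_width: 0.915
```

Request:
servo_tool(slide=[[0, 0.02, -0.007], [0, 0, 0]], twist=[[0, 0, 0], [0, 0, 0]], gripper=[0.6, 0.6])

```text
time_s: 28.42
tcp_pos: [0.6221, 0.1315, 0.0325]
ee_rot: [[-0.02, -1.0, -0.005], [-0.939, 0.021, -0.343], [0.343, -0.002, -0.939]]
wrist_force: [-0.5, -4.8, 6.2]
gripper_width: 0.914
```

Request:
servo_tool(slide=[[0, 0.02, -0.007], [0, 0, 0]], twist=[[0, 0, 0], [0, 0, 0]], gripper=[0.6, 0.6])

```text
time_s: 28.68
tcp_pos: [0.6219, 0.1316, 0.0325]
ee_rot: [[-0.021, -1.0, -0.006], [-0.939, 0.022, -0.344], [0.345, -0.002, -0.939]]
wrist_force: [0.3, -6.6, 7.7]
gripper_width: 0.922
```

```bash
python3 -c "
from h import *
from station import r
print(r.sense()['wrist_force'])
gt((-.0605,-.0654,.0235),0,20,True)"
```

```text
[ 0.33614745 -6.57368914  7.68559026]
slide [-0.007 -0.03   0.   ] twist [0.026 0.019 0.017] t 28.675
```

Request:
servo_tool(slide=[[0, 0, 0], [0, 0, 0], [0, 0, 0], [0, 0, 0], [0, -0.02, 0], [0, 0.02, 0.1], [0, 0.08, 0.2], [0, 0.12, 0.35], [0, 0.12, 0.35], [0, 0, 0]], twist=[[0, 0, 0], [0, 0, 0], [0, 0, 0], [0, 0, 0], [0, 0, 0], [0, 0, 0], [0, 0, 0], [0, 0, 0], [0, 0, 0], [0, 0, 0]], gripper=[0.3, 0, 0, 0, 0, 0, 0, 0, 0, 0])

```text
time_s: 29.92
tcp_pos: [0.6234, 0.155, 0.0932]
ee_rot: [[-0.02, -1.0, 0.0], [-0.941, 0.018, -0.338], [0.338, -0.007, -0.941]]
wrist_force: [-0.2, -0.2, 0.2]
gripper_width: 0.994
```

```bash
python3 -c "
from h import *
from station import r
for n in ('wrist','scene'):
    c=r.capture(n);np.savez('pics/v20'+n+'.npz',**{k:np.array(v) for k,v in c.items()})
    cv2.imwrite('pics/v20%s.png'%n,cv2.convertScaleAbs(cv2.resize(c['image'] if n=='wrist' else c['image'][115:245,205:365],None,fx=1.5 if n=='wrist' else 4.6,fy=1.5 if n=='wrist' else 4.6),alpha=1.4))"
```

```text
(no output)
```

View pics/v20wrist.png

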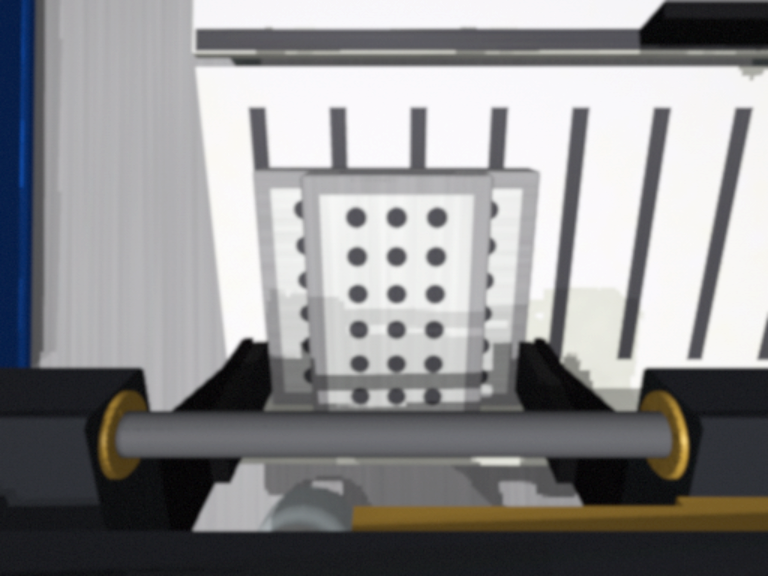

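View pics/v20scene.png

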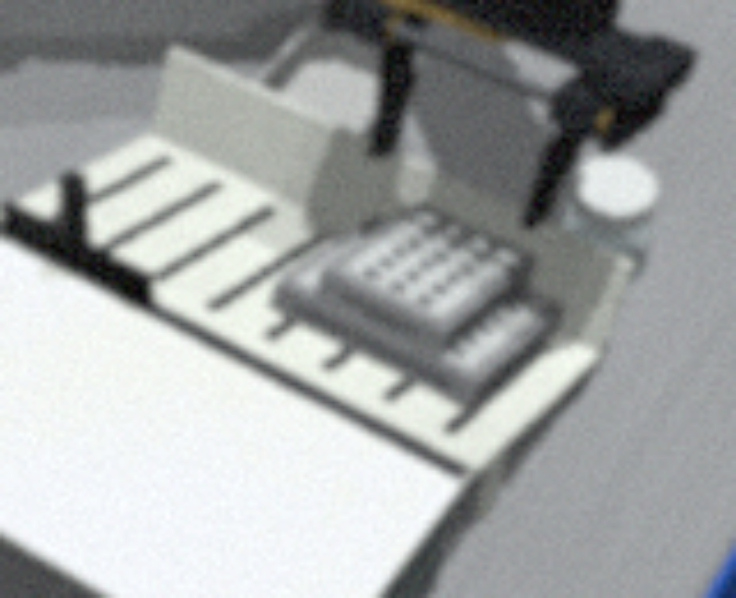

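```bash
python3 - <<'E'
from m import *
W=C('v20wrist')
P=np.array([shelfhit(W,np.array(u)/1.5,.04) for u in ((356,217),(437,217),(432.5,396),(360,396))]);print(P.round(1).tolist(),P.mean(0))
print('narrow rear top corners',[shelfhit(W,np.array(u)/1.5,.04).round(1) for u in ((303,176),(492,176))])
print('wide rear top',[shelfhit(W,np.array(u)/1.5,.02).round(1) for u in ((254,171),(540,171))])
print('lip',[shelfhit(W,np.array(u)/1.5,0).round(1) for u in ((197,66),(500,66),(760,66))])
for v in (P[2]-P[1],P[3]-P[0],P[1]-P[0],P[2]-P[3]): print(np.degrees(np.arctan2(v[1],v[0])).round(2))
E
```

```text
[[-101.6, -82.7], [-101.7, -48.5], [-16.2, -48.3], [-16.0, -82.7]] [-58.88835196 -65.54112464]
narrow rear top corners [array([-118.7, -104.2]), array([-118.8,  -26.3])]
wide rear top [array([-118.8, -129.9]), array([-118.9,   -1.2])]
lip [array([-164.4, -157.9]), array([-164.4,  -18.2]), array([-164.4,  100.7])]
0.11
0.03
90.11
90.28
```

```bash
python3 -c "
from h import *
gt((-.006,.09,.2));gt((-.006,.09,.122))"
```

```text
slide [-2.624 -2.073  1.224] twist [ 3.316e+00 -4.800e-02 -2.000e-03] t 30.025
slide [-2.624 -2.073 -0.076] twist [ 3.316e+00 -4.800e-02 -2.000e-03] t 30.025
```

Request:
servo_tool(slide=[[0, 0, 0.6], [0, -0.1, 0.62], [-0.33, -0.28, 0], [-0.33, -0.28, 0], [-0.33, -0.28, 0], [-0.33, -0.28, 0], [-0.33, -0.28, 0], [-0.33, -0.28, 0], [-0.33, -0.2, 0], [-0.31, -0.09, 0], [0, 0, 0]], twist=[[0, 0, 0], [0.3, 0, 0], [0.4, 0, 0], [0.4, 0, 0], [0.4, 0, 0], [0.4, 0, 0], [0.4, 0, 0], [0.4, -0.02, 0], [0.4, -0.02, 0], [0.21, -0.01, 0], [0, 0, 0]], gripper=[0, 0, 0, 0, 0, 0, 0, 0, 0, 0, 0])

```text
time_s: 31.4
tcp_pos: [0.4634, 0.0284, 0.1637]
ee_rot: [[-0.02, -1.0, -0.0], [-1.0, 0.02, -0.001], [0.001, 0.0, -1.0]]
wrist_force: [0.8, 0.5, 0.3]
gripper_width: 0.998
```

```bash
python3 -c "
from h import *
from station import r
gt((-.006,.09,.2));gt((-.006,.09,.122))
c=r.capture('wrist');np.savez('pics/v21.npz',**{k:np.array(v) for k,v in c.items()});cv2.imwrite('pics/w21.png',cv2.convertScaleAbs(cv2.resize(c['image'],None,fx=1.5,fy=1.5),alpha=2,beta=10))"
```

```text
slide [0.011 0.011 0.005] twist [ 0.011 -0.     0.001] t 31.4
slide [ 0.011  0.011 -1.295] twist [ 0.011 -0.     0.001] t 31.4
```

View pics/w21.png

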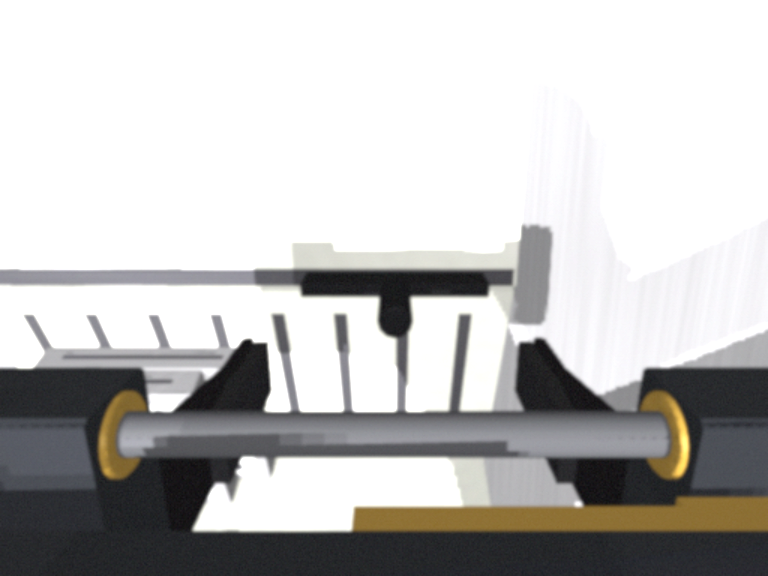

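Request:
servo_tool(slide=[[0.01, 0.01, -0.4], [0, 0, -0.4], [0, 0, -0.3], [0, 0, -0.2], [0, 0, 0], [0, 0, 0], [0, 0, 0], [0, 0, 0], [0, 0, 0], [0, 0, 0], [0, 0, 0], [0, 0, 0]], twist=[[0, 0, 0], [0, 0, 0], [0, 0, 0], [0, 0, 0], [0, 0, 0], [0, 0, 0], [0, 0, 0], [0, 0, 0], [0, 0, 0], [0, 0, 0], [0, 0, 0], [0, 0, 0]], gripper=[0, 0, 0, 0.4, 0.6, 0.8, 1, 1, 1, 1, 1, 1])

```text
time_s: 32.95
tcp_pos: [0.4648, 0.0296, 0.0858]
ee_rot: [[-0.02, -1.0, -0.0], [-1.0, 0.02, -0.001], [0.001, 0.0, -1.0]]
wrist_force: [-2.1, -0.0, 2.1]
gripper_width: 0.172
```

```bash
python3 -c "
from h import *
gt((-.006,-.0655,.122))"
```

```text
slide [ 2.579 -0.062  0.004] twist [ 0.013 -0.004 -0.007] t 32.95
```

Request:
servo_tool(slide=[[0.2, -0.01, 0], [0.27, -0.01, 0], [0.3, 0, 0], [0.3, -0.01, 0], [0.3, -0.01, 0], [0.3, 0, 0], [0.3, -0.01, 0], [0.3, 0, 0], [0.2, -0.01, 0], [0.1, 0, 0], [0, 0, 0], [0, 0, 0]], twist=[[0, 0, 0], [0, 0, 0], [0, 0, 0], [0, 0, 0], [0, 0, 0], [0, 0, 0], [0, 0, 0], [0, 0, 0], [0, 0, 0], [0, 0, 0], [0, 0, 0], [0, 0, 0]], gripper=[1, 1, 1, 1, 1, 1, 1, 1, 1, 1, 1, 1])

```text
time_s: 34.45
tcp_pos: [0.6199, 0.0262, 0.0858]
ee_rot: [[-0.019, -1.0, 0.002], [-1.0, 0.019, -0.001], [0.001, -0.002, -1.0]]
wrist_force: [1.8, 1.6, -0.7]
gripper_width: 0.175
```

```bash
python3 -c "
from h import *
gt((-.006,-.0655,.122))"
```

```text
slide [-0.006 -0.006  0.003] twist [ 0.007  0.019 -0.009] t 34.45
```

Post is within 0.4 mm of the stack's middle. I'll release and lift.

Request:
servo_tool(slide=[[0, 0, 0], [0, 0, 0], [0, 0, 0], [0, 0, 0], [0, 0, 0], [0, 0, 0.3], [0, 0, 0.5], [0, 0, 0.6], [0, -0.2, 0.4], [0, -0.4, 0.2], [0, -0.4, 0], [0, 0, 0]], twist=[[0, 0, 0], [0, 0, 0], [0, 0, 0], [0, 0, 0], [0, 0, 0], [0, 0, 0], [0, 0, 0], [0, 0, 0], [0, 0, 0], [0, 0, 0], [0, 0, 0], [0, 0, 0]], gripper=[0.8, 0.6, 0.4, 0.4, 0.4, 0.4, 0.4, 0.4, 0.4, 0.4, 0.4, 0.4])

```text
time_s: 35.95
tcp_pos: [0.6192, -0.0352, 0.2059]
ee_rot: [[-0.022, -1.0, 0.0], [-1.0, 0.022, -0.001], [0.001, -0.0, -1.0]]
wrist_force: [0.1, 0.4, -0.4]
gripper_width: 0.598
```

```bash
python3 -c "
from h import *
from station import r
for n in ('wrist','scene'):
    c=r.capture(n);np.savez('pics/v22'+n+'.npz',**{k:np.array(v) for k,v in c.items()})
    cv2.imwrite('pics/v22%s.png'%n,cv2.convertScaleAbs(cv2.resize(c['image'] if n=='wrist' else c['image'][85:285,125:365],None,fx=1.5 if n=='wrist' else 3,fy=1.5 if n=='wrist' else 3),alpha=1.5))"
```

```text
(no output)
```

View pics/v22wrist.png

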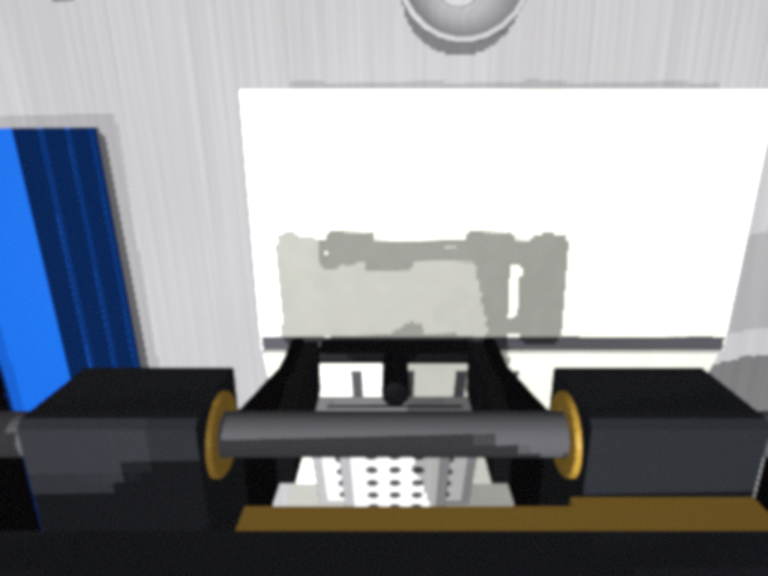

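View pics/v22scene.png

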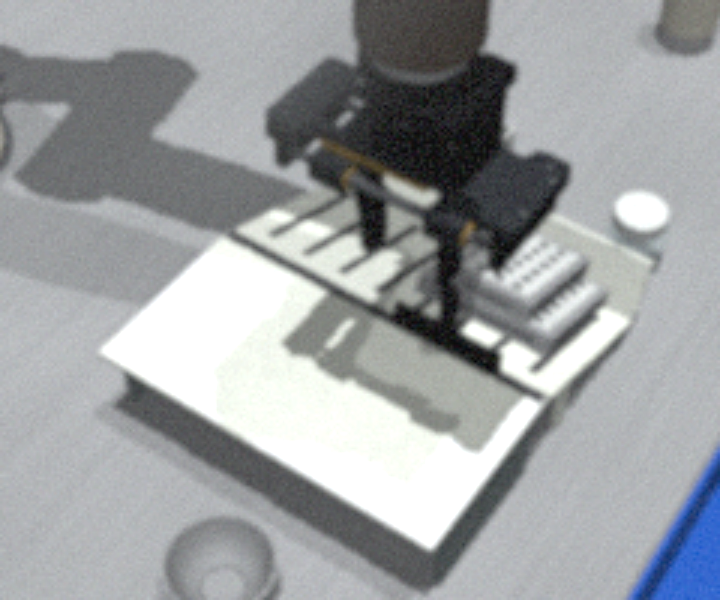

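Request:
servo_tool(slide=[[0, -0.4, 0.4], [-0.3, -0.4, 0.4], [-0.5, -0.4, 0.2], [-0.5, -0.4, 0], [-0.5, -0.4, 0], [0, 0, 0], [0, 0, 0]], twist=[[0, 0, 0], [0, 0, 0], [0, 0, 0], [0, 0, 0], [0, 0, 0], [0, 0, 0], [0, 0, 0]], gripper=[0.4, 0.4, 0.4, 0.4, 0.4, 0.4, 0.4])

```text
time_s: 36.92
tcp_pos: [0.5119, -0.1533, 0.2659]
ee_rot: [[-0.019, -1.0, 0.001], [-1.0, 0.019, -0.001], [0.001, -0.001, -1.0]]
wrist_force: [0.4, 0.1, 0.5]
gripper_width: 0.603
```

```bash
python3 - <<'E'
from m import *
from station import r
for n in ('top','scene'):
    c=r.capture(n);np.savez('pics/v23'+n+'.npz',**{k:np.array(v) for k,v in c.items()})
    cv2.imwrite('pics/v23%s.png'%n,cv2.convertScaleAbs(cv2.resize(c['image'][115:285,145:365] if n!='top' else c['image'][125:295,110:370],None,fx=3 if n=='top' else 3.5,fy=3 if n=='top' else 3.5),alpha=1.5))
E
```

```text
(no output)
```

View pics/v23top.png

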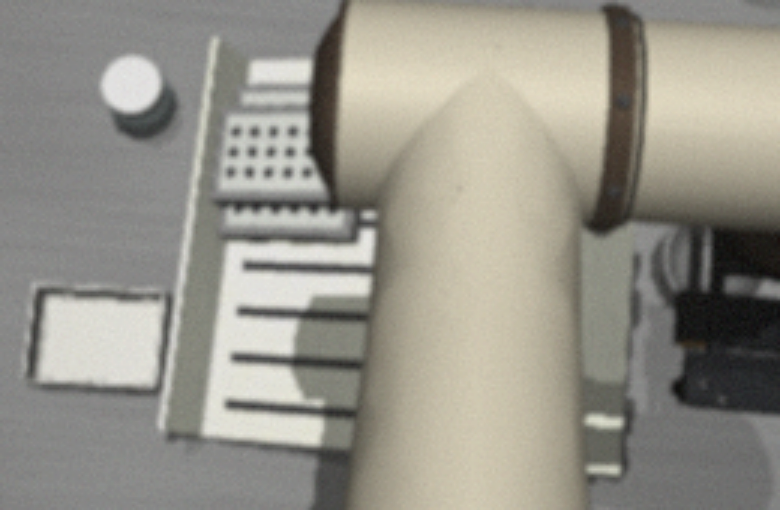

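View pics/v23scene.png

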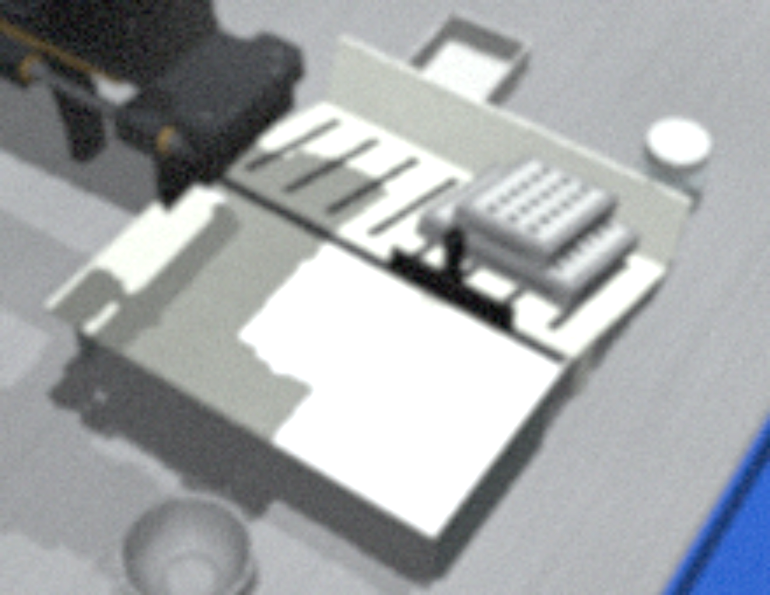

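```bash
python3 - <<'E'
from m import *
from station import r
S=C('v23scene');print('post',inr(ray(S,sz((454,234)),.155)),'bar',inr(ray(S,sz((396,258)),.1)),inr(ray(S,sz((508,317)),.1)))
print(r.sense()['time_s'],r.finish_job())
E
```

```text
post [ -6.1 -66.9] bar [ -5.  -21.6] [  -5.4 -113. ]
the job is handed in; nothing more can be done
37.025 None
```

I handed the job in at 37.0 s with the task done as asked: keeper aside, wide cassette down to the backstop, narrow cassette on top of it, keeper back. The call reports no verdict.

**Order of work:**
1. I pushed the keeper to about y = +90 mm with the shut fingers.
2. I pushed the wide cassette with both open fingers across the deck, over the lip and down the shelf. It stopped against the backstop at about 13 N.
3. I gripped the narrow cassette, set it on the wide one tilted 20°, and pushed it down the slope until it stopped at the backstop.
4. I gripped the keeper's post, slid it behind the stack, let go and moved the arm clear.

**Last checks:**

| Item | Result |
|---|---|
| Wide cassette, rack y | about -65.4 mm |
| Narrow cassette, rack y | about -65.5 mm |
| Rear edges of both | shelf x about -118.8 mm (flush is -120; the lip in the same picture read 0.6 mm high) |
| Yaw relative to the rack | within about 0.3° |
| Keeper's post | between -65 and -67 mm |
| Bowl, jar and dish | looked undisturbed in the last pictures |

- **Flush by contact and picture:** Both cassettes stopped where the backstop should stop them. The wide one's yaw was measured while it lay alone, and the narrow one's after release.
- **Fingers shorter than reported:** The fingertips sit 36 mm short of the reported TCP. My first grasp closed above the post and missed it. I touched the deck lightly (about 16 N) to measure the difference and corrected every later move for it.
- **Camera disagreement:** The scene and top cameras differed by 3 to 5 mm, so the final along-slope figures come from the wrist camera.

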